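Hang the craft bin on the rack's rail

ROBOT

A 6-joint arm with a two-finger parallel gripper is mounted at the origin on the work surface. World frame = base frame: x ahead of the robot, y to its left, z up, the work surface at z = 0. Lengths are in mm, angles in rad, forces in N, time in s.
With the tool pointing down it reaches from about 275 to 1000 mm from the base axis. Payload 8.4 kg.
Tool frame: the origin (TCP) lies on the centre line of the jaws, within the pads' length; the fingertips stand 11 mm ahead of it and the grasp point (between the pads) lies 8 mm behind it; z points along the fingers, x is the direction in which the jaws open and shut, and the axes are right-handed (so a half turn about z gives the same grasp; the last joint's range is limited). The gripper opens to 85 mm and grips with 20 to 120 N. Pads are 22 mm wide; open, the fingers measure 114 mm over their backs; the gripper's body (76 mm by 85 mm) begins 54 mm behind the grasp point. The pads swing forward as they close: fully open they stand 13 mm farther back than shut.
Start: joints at [1.296, 0.353, 1.633, -0, 1.155, -0.002], TCP at [168.392, 601.891, 242.281] pointing down, gripper open.
Joint ranges: [-2.63, 2.63], [-0.92, 2.1], [0.06, 2.66], [-1.3, 4.44], [0, 2.69], [-3.02, 3.02]. Speed limits (rad/s): [2.22, 2.22, 2.79, 3.14, 3.14, 3.14].

INTERFACE

Orientations are given as a unit quaternion [w, x, y, z].
In Python, from cell import * gives the robot as it stands. The module is installed in compiled form; this text tells all that it offers.
- The arm moves only by the tool servo_tool, never from a script. Its argument "plan" is a list of rows, each an object with "twist": the turn, a rotation vector about the tool's x, y, z in degrees, a list of three; "xyz": the shift along the tool's x, y, z in cm, a list of three; "gripper": the gripper's target within -1 to 1 (fully open at 1, half-way at 0, shut at -1). A call has 1 to 20 rows; each row shifts and turns the commanded pose from where the row before left it, along the tool's axes as they then stand; what a row does not reach is not made up. A row lasts 1/12 s, in which the tool goes at most 41.7 mm and 7.16 degrees, less where a joint would pass 70% of its speed; a pose out of reach is approached as far as the arm can. A call with a gripper value outside its range is refused whole. The fingers move at their own pace and stop on an object; the grip force is fixed at half the most. Time passes only in rows, so rows that do not move let the fingers close. It gives the time, the measured TCP pose, the force and the opening at its end, in the units of the state.
- get_obs(): the state, without advancing time (a new reading comes with each control period).
- get_image(name): name is "scene" or "side" or "wrist"; returns a dict with "pixels" (384x512x3 uint8, blue, green, red), "range_z" (384x512 float32, mm along the optical axis (not along the pixel's ray), 0 where there is no reading), "camera_matrix" (3x3 intrinsics, pixels), "T" (4x4, takes a point from camera to world coordinates). Camera axes: x right, y down, z forward; pixel columns grow to the right and rows downward; lengths in mm; the calibration is good to about 2 mm. The wrist camera is an equidistant fisheye: a pixel r from the principal point sees the ray r / f radians off the axis. A picture is of the moment at which its call begins.
- sign_off(): hands the job in, once; it reports no verdict.
The state is a dict: "time_s": time; "qpos": joint angles; "dq": joint speeds; "effort": joint torques, N m; "ee_pos": TCP position; "eef_rot": TCP orientation; "wrist_force": force on the tool from outside, world axes, zero at the start; "ft_torque": the same for the moment, N m; "gripper_width": finger opening in mm.
Only numpy, scipy, OpenCV 4.12 (cv2) and the standard library are available. Lean on these libraries where they do the work, as an engineer would, in place of code of your own. Each camera call takes 0.05 s, during which the arm holds its last target.

TASK

Hang the grey hang-on bin on the steel rail of the white table rack: tip it so that its bottom comes out towards you and its tall back slips under the rack's shelf, hook the lip on its back over the rail, then swing it down until it hangs flat and level with the lip fully home on the rail, and let go. Leave the mug, the bottle and the white tray where they are.

Things in the scene. Friction and masses are not known exactly. Their poses are not given: they have to be found in the camera images.
- bin: Loose grey plastic bin, 130 mm wide (y), 0.2 to 0.4 kg, open side up on the table, tall back away from the robot. Origin: middle of the lower edge of the back's outer face; x points out of the back, z up along it. Back 4 mm thick (x -4 to 0), 180 tall. Floor x 0 to -95. Side walls reach z = 70. The front wall slopes (see grip); a lip stands out behind the back (see lip)
- grip (a point): Point to grip on the bin: mid-thickness of its front wall, 16 mm down the slope from the top edge, at (-121, 0, 60.5) mm in the bin's frame, axes as the bin's. The wall is 9 mm thick, 130 wide, and leans 24 degrees from upright, top away from the back: its mid-plane runs from (-95, 0, 2) to (-127.5, 0, 75). One finger goes inside, one outside, both pointing down the slope
- lip (a point): On the bin: middle of the lip slot's roof, at (5, 0, 95) mm in the bin's frame, axes as the bin's. The lip is 100 mm wide (y): a flange out from the back, x 0 to 14, z 95 to 99, then a 4 mm thick leg (x 10 to 14) turned down to z = 81. The slot between back and leg is 10 mm wide, 14 deep, open below. The back rises 85 mm above the slot's roof
- rack: Fixed white rack, 300 mm wide, on two posts (16 mm square at x = 25, y = +-140). Origin on the table under the middle of the rail; x points away from the robot's side, y along the rail, z up. Between the posts the space behind the rail is open. Hung flat, the bin's back is upright at x = -7 and its lower edge is at z = 80 mm
- rail_top (a point): Middle of the top face of the rack's steel rail, at (0, 0, 175) mm in the rack's frame, axes as the rack's. The rail is a flat bar on edge: 6 mm thick (x -3 to 3), 18 tall, free over y -130 to 130; small brackets behind its ends
- stop (a point): Middle of the front face of the rack's lower stop bar, at (-7, 0, 105) mm in the rack's frame; 14 mm tall, along y. The hung bin's back rests against it
- shelf (a point): Middle of the underside of the rack's narrow wooden shelf, at (6, 0, 267) mm in the rack's frame: 56 mm deep (x -22 to 34), 16 thick, y -160 to 160, small stock on it up to z = 320. It is too low for the bin, held upright, to be lifted over the rail
- mug: Bystander: blue-glazed mug, 78 mm wide, 88 mm tall, on the table; origin at the centre of its underside
- glue: Bystander: white bottle, 52 mm wide, 130 mm tall; origin at the centre of its underside
- tray: Bystander: small open white tray 120 x 90 x 45 mm, without lip; origin at the centre of its underside
There are look-alikes about, which are no part of the job. There is more than one size of the bin; the job needs the largest.

How it is judged:
By the outcome, as a careful person would: the job done as asked, in the order asked, and still so for the second after the job is handed in, with the robot touching nothing.
It also fails if it takes over 67 s, if anything falls off the work surface, if the arm or the gripper's body presses on something with over 40 N, if the wrist force passes 120 N, or if a joint passes its speed limit or range.

## Working session

There is one attempt and no reset: what is moved stays moved. The work goes in short steps, Python scripts to look and compute and a tool call to move; the robot and the scene stay as the last step left them, time stands still between calls to the robot, and variables do not carry over. Pictures are saved under pics/ and viewed, and the job is handed in when it is done.

Besides the shell and the picture viewer there is one more tool, called after "Call:" as name(argument=value, ...) on one line, values as JSON. servo_tool: Moves the arm, as the interface text tells. Its arguments: {"type":"object","properties":{"plan":{"type":"array","items":{"type":"object","properties":{"twist":{"type":"array","items":{"type":"number"}},"xyz":{"type":"array","items":{"type":"number"}},"gripper":{"type":"number"}}}}},"required":["plan"]}

```bash
mkdir -p pics
python3 - <<'E'
from cell import *
import cv2,numpy as np
o=get_obs();print(o)
for n in ["scene","side","wrist"]:
    d=get_image(n);cv2.imwrite(f"pics/a_{n}.png",d["pixels"]);np.savez(f"a_{n}.npz",**d);print(n,d["camera_matrix"],d["T"])
E
```

```text
{'time_s': 0.0, 'qpos': array([ 1.29559870e+00,  3.53654125e-01,  1.63416006e+00, -1.87035675e-05,
        1.15520005e+00, -2.39884295e-03]), 'dq': array([ 9.39131632e-05,  1.12227528e-03, -2.15170786e-03, -1.47293060e-03,
       -1.68576210e-03,  4.77157095e-04]), 'effort': array([ 1.24047103e-03, -6.05253625e+01, -3.42063510e+01,  1.20326531e-04,
        9.25629458e-03,  1.31503273e-05]), 'ee_pos': array([168.26766259, 601.42804016, 241.54684669]), 'eef_rot': array([ 4.35063253e-04,  7.96686842e-01,  6.04391902e-01, -5.62158312e-04]), 'wrist_force': array([ 0.39455406,  0.11489151, -0.6304888 ]), 'ft_torque': array([-0.06231902,  0.02105211, -0.00608985]), 'gripper_width': 85.37326009262915}
scene [[427.48873328   0.         252.86109987]
 [  0.         427.48873328 196.57134738]
 [  0.           0.           1.        ]] [[-6.92700011e-02  6.69403334e-01 -7.39662655e-01  1.72845648e+03]
 [ 9.97582211e-01  5.06452031e-02 -4.75898746e-02  7.54970929e+01]
 [ 5.60354473e-03 -7.41170858e-01 -6.71293051e-01  1.26726772e+03]
 [ 0.00000000e+00  0.00000000e+00  0.00000000e+00  1.00000000e+00]]
side [[368.46235025   0.         254.5690088 ]
 [  0.         368.46235025 196.83518287]
 [  0.           0.           1.        ]] [[ 9.38221260e-01 -2.71183414e-01  2.14942839e-01  2.75426859e+02]
 [-3.45880982e-01 -7.16354478e-01  6.05972448e-01 -6.80178772e+02]
 [-1.03544119e-02 -6.42880874e-01 -7.65896186e-01  1.05088825e+03]
 [ 0.00000000e+00  0.00000000e+00  0.00000000e+00  1.00000000e+00]]
wrist [[297.31863964   0.         255.0909004 ]
 [  0.         297.31863964 188.88618322]
 [  0.           0.           1.        ]] [[ 2.68049397e-01  9.15873623e-01  2.98872930e-01  9.20761416e+01]
 [ 9.63405031e-01 -2.54658249e-01 -8.36655391e-02  6.22757865e+02]
 [-5.16603633e-04  3.10362181e-01 -9.50618246e-01  3.73485956e+02]
 [ 0.00000000e+00  0.00000000e+00  0.00000000e+00  1.00000000e+00]]
```

View pics/a_scene.png

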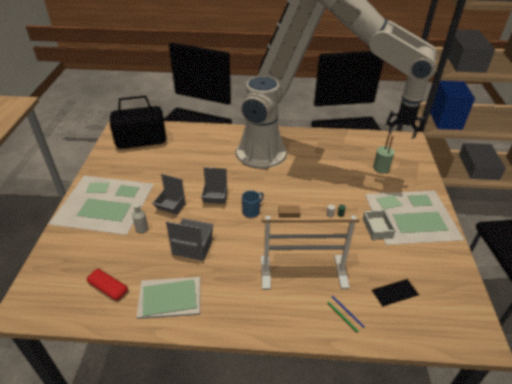

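View pics/a_side.png

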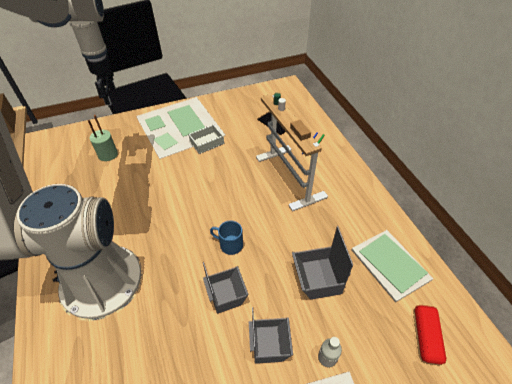

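View pics/a_wrist.png

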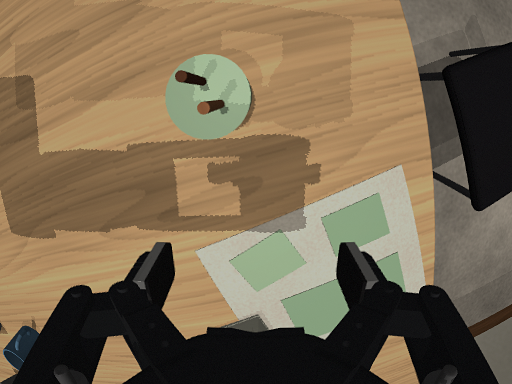

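There are three grey bins in the scene view: (190,240), (170,195) and (214,187). The one at (190,240), or side (322,270), looks largest. I'll confirm with enlarged crops and measured sizes.

```bash
cat > h.py <<'E'
import numpy as np,cv2
def cloud(d):
    K=d["camera_matrix"];T=d["T"];z=d["range_z"].astype(float)
    v,u=np.mgrid[0:z.shape[0],0:z.shape[1]]
    p=np.stack([(u-K[0,2])/K[0,0]*z,(v-K[1,2])/K[1,1]*z,z],-1)
    return p@T[:3,:3].T+T[:3,3]
def proj(d,P):
    K=d["camera_matrix"];T=d["T"];c=(np.asarray(P,float)-T[:3,3])@T[:3,:3]
    return np.stack([c[...,0]/c[...,2]*K[0,0]+K[0,2],c[...,1]/c[...,2]*K[1,1]+K[1,2]],-1)
E
python3 - <<'E'
from h import *
s=dict(np.load("a_scene.npz"));t=dict(np.load("a_side.npz"))
a=cv2.resize(s["pixels"][160:275,140:270],None,fx=4,fy=4,interpolation=2)
b=cv2.resize(t["pixels"][215:370,190:370],None,fx=4,fy=4,interpolation=2)
cv2.imwrite("pics/b1.png",a);cv2.imwrite("pics/b2.png",b[:600])
cv2.imwrite("pics/b3.png",cv2.resize(s["pixels"][195:300,245:370],None,fx=5,fy=5,interpolation=2))
cv2.imwrite("pics/b4.png",cv2.resize(t["pixels"][85:220,250:335],None,fx=4,fy=4,interpolation=2))
for d,box in((s,(160,275,140,270)),(t,(215,370,190,370))):
    c=cloud(d);r0,r1,c0,c1=box
    hsv=cv2.cvtColor(d["pixels"],cv2.COLOR_BGR2HSV)
    m=((hsv[...,1]<50)&(hsv[...,2]<140)&(c[...,2]>4)).astype(np.uint8)
    mm=np.zeros_like(m);mm[r0:r1,c0:c1]=m[r0:r1,c0:c1]
    n,l,st,ce=cv2.connectedComponentsWithStats(mm)
    for i in range(1,n):
        if st[i,4]>60:
            P=c[l==i];print(st[i],ce[i],P.min(0).round(),P.max(0).round())
E
```

```text
[241 160  29   8 119] [257.34453782 162.43697479] [ 73. -90.   4.] [129.  48.  23.]
[202 169  24  34 610] [214.73278689 185.01147541] [ 303. -230.    4.] [1728.   75. 1267.]
[154 176  30  37 621] [170.94363929 194.58293076] [ 367. -422.    4.] [1728.   75. 1267.]
[140 211   6  21  90] [142.07777778 222.3       ] [ 554. -453.    6.] [ 585. -429.  102.]
[ 168  219   44   41 1322] [189.97655068 238.22617247] [ 561. -298.    5.] [1728.   75. 1267.]
[263 224   7  50 141] [266.09219858 255.24822695] [713.  51.   5.] [1728.   75. 1267.]
[ 292  227   61   72 2146] [324.28424977 268.31127679] [ 275. -680.    4.] [ 704. -159. 1051.]
[ 204  267   44   46 1035] [226.58164251 288.77101449] [ 275. -680.    4.] [ 409. -131. 1051.]
[249 318  44  45 980] [272.69795918 339.07857143] [ 275. -680.    4.] [ 489. -307. 1051.]
[319 345  19  22 171] [326.09356725 358.84795322] [ 531. -480.    6.] [ 564. -440.   86.]
```

View pics/b1.png

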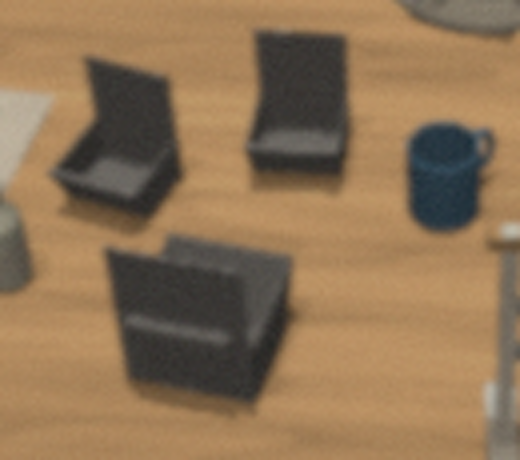

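View pics/b2.png

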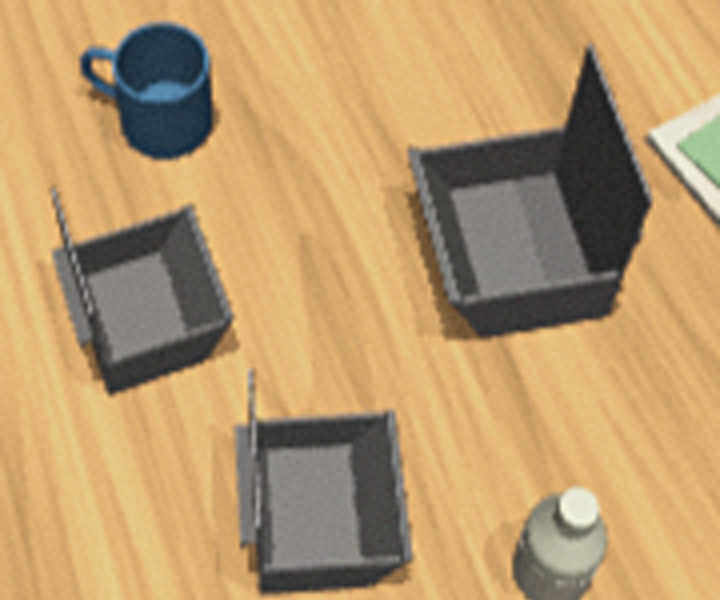

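View pics/b3.png

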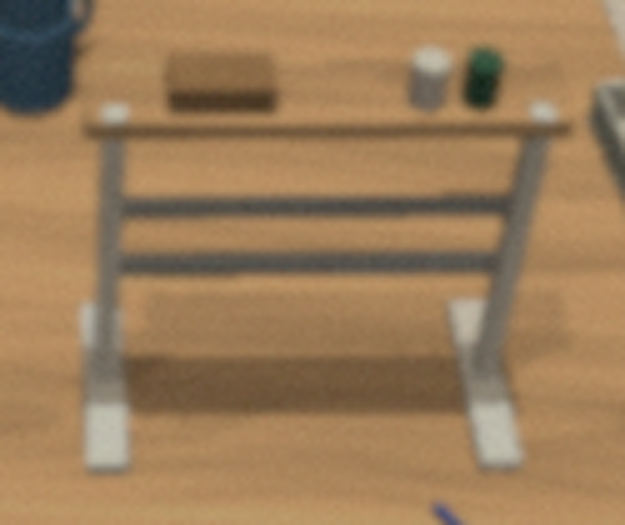

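View pics/b4.png

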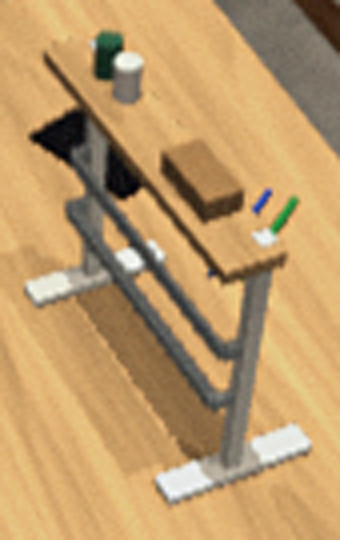

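The crops confirm it: the bin at scene (190,240) is clearly larger, its back faces away from the robot and it has a lip on that back. The two at (170,195) and (214,187) are smaller and turned the other way. Next I'll measure the bin and rack poses.

Run:
```python
from h import *
s=dict(np.load("a_scene.npz"));t=dict(np.load("a_side.npz"))
cs,ct=cloud(s),cloud(t)
def line(P):  # robust 2D line
    vx,vy,x0,y0=cv2.fitLine(P.astype(np.float32),cv2.DIST_HUBER,0,.5,.01).ravel();return vx,vy,x0,y0
def grey(d):
    h=cv2.cvtColor(d["pixels"],cv2.COLOR_BGR2HSV);return (h[...,1]<70)&(h[...,2]<150)
# bin
def sel(c,d,lo,hi,g=True):
    m=np.all((c>lo)&(c<hi),-1)
    if g:m&=grey(d)
    return c[m]
B=([480,-330,3],[730,-120,200])
Ps=sel(cs,s,*B);Pt=sel(ct,t,*B)
for nm,P in(("scene",Ps),("side",Pt)):
    H=P[(P[:,2]>110)&(P[:,2]<170)]
    vx,vy,x0,y0=line(H[:,:2]);r=(H[:,:2]-[x0,y0])@[-vy,vx]
    print(nm,len(P),"back dir",np.degrees(np.arctan2(vy,vx)),"pt",x0,y0,"res",np.std(r),"zmax",P[:,2].max())
    u=np.array([vx,vy]);a=(H[:,:2]-[x0,y0])@u
    print(" extent",np.percentile(a,[0,1,50,99,100]).round(1),"mid",(np.array([x0,y0])+u*(a.min()+a.max())/2).round(1))
    # all points in the bin-aligned frame
    n=np.array([vy,-vx]);n=n*np.sign(n[0]);yv=np.array([-n[1],n[0]])
    for zl,zh in((5,20),(20,50),(50,72),(72,80),(80,100),(100,150),(150,185)):
        Q=P[(P[:,2]>zl)&(P[:,2]<zh)]
        if len(Q)<3:continue
        q=np.c_[(Q[:,:2]-[x0,y0])@n,(Q[:,:2]-[x0,y0])@yv]
        print("  z",zl,zh,len(Q),"x",np.percentile(q[:,0],[0,3,50,97,100]).round(1),"y",np.percentile(q[:,1],[0,3,97,100]).round(1))
# rack
for nm,c,d in(("scene",cs,s),("side",ct,t)):
    m=np.all((c>[650,0,100])&(c<[900,420,330]),-1)
    P=c[m];print(nm,len(P),P.min(0),P.max(0))
    for zl,zh in((96,114),(155,177),(120,150),(180,255),(276,286)):
        Q=P[(P[:,2]>zl)&(P[:,2]<zh)]
        if len(Q)<5:continue
        vx,vy,x0,y0=line(Q[:,:2]);print(" z",zl,zh,len(Q),np.degrees(np.arctan2(vy,vx)).round(2),x0,y0,Q.min(0).round(),Q.max(0).round())
```

```text
scene 1383 back dir 80.095665 pt 696.877 -236.6446 res 2.0718376100022087 zmax 183.4892943356408
 extent [-63.8 -61.7  -1.7  59.1  60.4] mid [ 696.6 -238.3]
  z 5 20 111 x [-101.5  -98.3   -1.2    3.1    5. ] y [-60.3 -54.4  61.1  62. ]
  z 20 50 266 x [-194.1 -111.3   -2.2    3.6    5. ] y [-128.1  -57.    61.3   63.2]
  z 50 72 281 x [-129.  -124.8 -109.1    2.3    4.7] y [-67.7 -60.8  61.4  62.7]
  z 72 80 45 x [-128.7 -126.8 -121.2    7.5   11.4] y [-59.5 -51.7  58.   58.9]
  z 80 100 169 x [-120.7   -3.5   10.    17.1   18.8] y [-63.  -53.9  54.9  61.3]
  z 100 150 313 x [-5.4 -3.7  0.1 12.1 18.7] y [-63.8 -58.   57.4  61.8]
  z 150 185 194 x [-7.  -4.   0.1  4.   6.5] y [-61.6 -56.3  58.2  60.8]
side 2319 back dir 79.923325 pt 692.27094 -238.73508 res 0.6543691764966575 zmax 183.32195614149282
 extent [-66.4 -65.3  -7.8  57.   58.2] mid [ 691.6 -242.8]
  z 5 20 479 x [-99.7 -91.5 -45.9   0.3   2.7] y [-67.2 -65.9  61.9  64.3]
  z 20 50 461 x [-109.3 -105.3  -48.1    0.5    4.3] y [-67.2 -66.2  62.8  64.6]
  z 50 72 433 x [-126.3 -116.7  -53.8    0.7    2.1] y [-67.1 -66.1  62.2
[... 551 characters left out ...]
6. 177.]
 z 120 150 61 -85.24 735.22986 196.22849 [709.  52. 120.] [752. 347. 149.]
 z 180 255 167 -85.15 736.28107 202.14862 [700.  50. 180.] [754. 346. 254.]
 z 276 286 905 -84.83 721.1918 200.66798 [671.  37. 276.] [755. 357. 286.]
side 2164 [668.70823578  35.43590793 100.2088652 ] [749.39345198 358.85558334 322.61237591]
 z 96 114 279 -85.07 702.30426 184.0187 [685.  50. 100.] [748. 341. 114.]
 z 155 177 294 -85.14 703.9483 186.87253 [689.  51. 155.] [748. 347. 177.]
 z 120 150 44 -86.28 732.61237 113.54493 [709.  49. 120.] [748. 341. 149.]
 z 180 255 124 -84.88 730.4223 116.48257 [708.  49. 180.] [749. 345. 255.]
 z 276 286 763 -84.58 701.5605 187.41629 [669.  36. 276.] [749. 359. 286.]
```

Run:
```python
from h import *
s=dict(np.load("a_scene.npz"));t=dict(np.load("a_side.npz"))
yaw=np.radians(4.86);n=np.array([np.cos(yaw),np.sin(yaw)]);yv=np.array([-n[1],n[0]])
for nm,d in(("scene",s),("side",t)):
    c=cloud(d);m=np.all((c>[650,0,2])&(c<[900,420,330]),-1);P=c[m]
    q=np.c_[P[:,:2]@n,P[:,:2]@yv,P[:,2]]
    def rep(k,sel):
        Q=q[sel]
        print(nm,k,len(Q),"x",np.percentile(Q[:,0],[1,10,50,90,99]).round(1),"y",np.percentile(Q[:,1],[0,1,99,100]).round(1),"z",np.percentile(Q[:,2],[1,50,99]).round(1))
    mid=np.abs(q[:,1]-136)<100
    rep("shelf",(q[:,2]>276)&(q[:,2]<288))
    rep("rail",mid&(q[:,2]>150)&(q[:,2]<185)&(q[:,0]<740))
    rep("railtop",mid&(q[:,2]>174)&(q[:,2]<180)&(q[:,0]<740))
    rep("stop",mid&(q[:,2]>90)&(q[:,2]<120)&(q[:,0]<740))
    rep("postL",(q[:,1]<60)&(q[:,2]>190)&(q[:,2]<250))
    rep("postR",(q[:,1]>220)&(q[:,2]>190)&(q[:,2]<250))
    # rail yaw in front/left/right parts
    Q=q[mid&(q[:,2]>157)&(q[:,2]<173)&(q[:,0]<735)]
    print("slope deg",np.degrees(np.polyfit(Q[:,1],Q[:,0],1)[0]))
```

```text
scene shelf 961 x [697.6 706.1 736.2 752.5 756.1] y [-24.3 -22.9 292.3 295.8] z [276.4 282.6 287.3]
scene rail 257 x [715.  716.9 720.8 723.9 726.2] y [ 37.8  37.9 233.6 235.9] z [155.7 169.5 179. ]
scene railtop 49 x [716.9 718.3 721.  725.1 728.6] y [ 37.9  39.4 230.5 232.1] z [174.2 175.7 179.4]
scene stop 280 x [710.1 712.9 721.  725.  727.9] y [ 36.6  37.3 233.3 235.5] z [ 97.6 109.5 117. ]
scene postL 60 x [739.  747.2 750.8 753.9 755.6] y [-12.2 -12.2   3.6   3.6] z [191.3 221.1 248.8]
scene postR 75 x [738.4 742.9 750.9 753.4 756.4] y [266.2 266.6 282.8 283.5] z [190.3 220.  248.4]
slope deg -0.06842359572462203
side shelf 827 x [695.3 697.3 713.8 743.1 750.9] y [-24.7 -22.9 292.1 299.2] z [276.6 283.6 287.4]
side rail 165 x [713.8 714.7 716.2 719.2 721.5] y [ 37.2  40.1 235.2 235.4] z [158.1 171.9 179. ]
side railtop 63 x [714.2 715.1 717.3 719.9 721. ] y [ 37.2  40.6 233.5 235.4] z [174.3 176.2 179.1]
side stop 187 x [709.8 711.  714.3 721.4 723.1] y [ 36.7  38.7 232.8 234.3] z [ 99.  111.5 117. ]
side postL 86 x [733.6 734.5 737.7 747.4 750.2] y [-14.  -13.5   2.7   3.5] z [190.5 219.8 248.9]
side postR 8 x [734.9 735.  736.8 740.5 741.3] y [267.7 267.8 274.7 274.8] z [190.8 196.9 204.4]
slope deg -0.0448826026173613
```

```bash
cat > plan.py <<'E'
import numpy as np
from scipy.spatial.transform import Rotation as Ro
RACK=(np.array([704.5,195.7,0.]),Ro.from_euler("z",4.82,degrees=True))
BIN0=(np.array([696.4,-239.0,0.]),Ro.from_euler("z",-10.0,degrees=True))
def mul(A,B): return (A[0]+A[1].apply(B[0]),A[1]*B[1])
def inv(A): r=A[1].inv(); return (-r.apply(A[0]),r)
a=np.arctan2(32.5,73)
# tool(TCP) in bin
zt=np.array([np.sin(a),0,-np.cos(a)]);xt=np.array([np.cos(a),0,np.sin(a)]);yt=np.cross(zt,xt)
GRIP=(np.array([-121,0,60.5])+8*zt,Ro.from_matrix(np.c_[xt,yt,zt]))
def now():
    from cell import get_obs
    o=get_obs();q=o["eef_rot"];return (np.array(o["ee_pos"]),Ro.from_quat([q[1],q[2],q[3],q[0]])),o
def screw(A,B,N):
    D=mul(inv(A),B);w=D[1].as_rotvec()/N;r=Ro.from_rotvec(w)
    S=sum((Ro.from_rotvec(w*k).as_matrix() for k in range(N)))
    t=np.linalg.solve(S,D[0])
    print(f"N={N} twist deg {np.degrees(w).round(2)} xyz cm {(t/10).round(3)} |t|={np.linalg.norm(t):.1f}mm |w|={np.degrees(np.linalg.norm(w)):.2f}")
    P=A
    pts=[]
    for k in range(N):
        P=mul(P,(t,r));pts.append(P[0].round(0))
    print(" path",[p.astype(int).tolist() for p in pts[::max(1,N//6)]])
# bin pose hung/tipped in rack: slot-roof at back face (bin (0,0,95)) placed at rack (rx,ry,rz), tip th deg
def binpose(rx,rz,th,ry=0):
    R=Ro.from_euler("y",th,degrees=True)
    return mul(RACK,(np.array([rx,ry,rz])-R.apply([0,0,95]),R))
def off(P,d): return mul(P,(np.array(d,float),Ro.identity()))
def binrel(tool,G=GRIP):
    b=mul(inv(RACK),mul(tool,inv(G)));return b
E
python3 - <<'E'
from plan import *
A,o=now()
T=off(mul(BIN0,GRIP),[0,0,-140])
print(mul(BIN0,GRIP)[0],T[0]);screw(A,T,26)
E
```

```text
[ 580.44258169 -218.55357854   53.19157332] [ 524.3669851  -208.6659379   181.08904018]
N=26 twist deg [-0.68  0.75  3.19] xyz cm [-0.73   3.635  0.292] |t|=37.2mm |w|=3.35
 path [[201, 585, 239], [323, 500, 230], [423, 391, 224], [498, 262, 219], [542, 121, 213], [554, -27, 202], [534, -173, 186]]
```

Call:
servo_tool(plan=[{"twist": [-0.34, 0.37, 1.6], "xyz": [-0.37, 1.82, 0.15], "gripper": 0.4}, {"twist": [-0.68, 0.75, 3.2], "xyz": [-0.73, 3.63, 0.29], "gripper": 0.4}, {"twist": [-0.68, 0.75, 3.2], "xyz": [-0.73, 3.63, 0.29], "gripper": 0.4}, {"twist": [-0.68, 0.75, 3.2], "xyz": [-0.73, 3.63, 0.29], "gripper": 0.4}, {"twist": [-0.68, 0.75, 3.2], "xyz": [-0.73, 3.63, 0.29], "gripper": 0.4}, {"twist": [-0.68, 0.75, 3.2], "xyz": [-0.73, 3.63, 0.29], "gripper": 0.4}, {"twist": [-0.68, 0.75, 3.2], "xyz": [-0.73, 3.63, 0.29], "gripper": 0.4}, {"twist": [-0.68, 0.75, 3.2], "xyz": [-0.73, 3.63, 0.29], "gripper": 0.4}, {"twist": [-0.68, 0.75, 3.2], "xyz": [-0.73, 3.63, 0.29], "gripper": 0.4}, {"twist": [-0.68, 0.75, 3.2], "xyz": [-0.73, 3.63, 0.29], "gripper": 0.4}, {"twist": [-0.68, 0.75, 3.2], "xyz": [-0.73, 3.63, 0.29], "gripper": 0.4}, {"twist": [-0.68, 0.75, 3.2], "xyz": [-0.73, 3.63, 0.29], "gripper": 0.4}, {"twist": [-0.68, 0.75, 3.2], "xyz": [-0.73, 3.63, 0.29], "gripper": 0.4}, {"twist": [-0.68, 0.75, 3.2], "xyz": [-0.73, 3.63, 0.29], "gripper": 0.4}, {"twist": [-0.68, 0.75, 3.2], "xyz": [-0.73, 3.63, 0.29], "gripper": 0.4}, {"twist": [-0.68, 0.75, 3.2], "xyz": [-0.73, 3.63, 0.29], "gripper": 0.4}])

```text
time_s: 1.48
ee_pos: [528.4, 173.4, 216.2]
eef_rot: [0.012, 0.969, 0.209, 0.132]
wrist_force: [0.8, -0.0, 0.1]
gripper_width: 59.5
```

Run:
```python
from plan import *
A,o=now();print(o["time_s"],o["qpos"].round(2),A[0],o["dq"].round(2),o["gripper_width"])
T=off(mul(BIN0,GRIP),[0,0,-140])
screw(A,T,11);screw(A,T,12)
```

```text
1.4833 [ 0.35  0.16  1.99 -0.09  0.74 -0.02] [528.37924085 173.44904353 216.17384823] [-0.84 -0.1   0.21  0.08 -0.34 -0.2 ] 59.54055227386043
N=11 twist deg [-0.64  0.71  3.03] xyz cm [-0.681  3.458  0.288] |t|=35.4mm |w|=3.17
 path [[537, 139, 214], [544, 105, 212], [549, 70, 210], [552, 35, 208], [554, -1, 205], [553, -36, 202], [551, -71, 198], [547, -106, 195], [541, -141, 191], [534, -175, 186], [524, -209, 181]]
N=12 twist deg [-0.59  0.65  2.77] xyz cm [-0.617  3.171  0.265] |t|=32.4mm |w|=2.91
 path [[536, 142, 215], [548, 78, 211], [553, 14, 206], [553, -51, 200], [546, -115, 194], [533, -178, 186]]
```

Call:
servo_tool(plan=[{"twist": [-0.68, 0.75, 3.2], "xyz": [-0.73, 3.63, 0.29], "gripper": 0.4}, {"twist": [-0.68, 0.75, 3.2], "xyz": [-0.73, 3.63, 0.29], "gripper": 0.4}, {"twist": [-0.68, 0.75, 3.2], "xyz": [-0.73, 3.63, 0.29], "gripper": 0.4}, {"twist": [-0.68, 0.75, 3.2], "xyz": [-0.73, 3.63, 0.29], "gripper": 0.4}, {"twist": [-0.68, 0.75, 3.2], "xyz": [-0.73, 3.63, 0.29], "gripper": 0.4}, {"twist": [-0.68, 0.75, 3.2], "xyz": [-0.73, 3.63, 0.29], "gripper": 0.4}, {"twist": [-0.68, 0.75, 3.2], "xyz": [-0.73, 3.63, 0.29], "gripper": 0.4}, {"twist": [-0.68, 0.75, 3.2], "xyz": [-0.73, 3.63, 0.29], "gripper": 0.4}, {"twist": [-0.68, 0.75, 3.2], "xyz": [-0.73, 3.63, 0.29], "gripper": 0.4}, {"twist": [-0.68, 0.75, 3.2], "xyz": [-0.73, 3.63, 0.29], "gripper": 0.4}, {"twist": [-0.34, 0.37, 1.6], "xyz": [-0.37, 1.82, 0.15], "gripper": 0.4}, {"twist": [0, 0, 0], "xyz": [0, 0, 0], "gripper": 0.4}, {"twist": [0, 0, 0], "xyz": [0, 0, 0], "gripper": 0.4}, {"twist": [0, 0, 0], "xyz": [0, 0, 0], "gripper": 0.4}])

```text
time_s: 2.65
ee_pos: [522.2, -207.5, 181.7]
eef_rot: [0.018, 0.974, -0.087, 0.207]
wrist_force: [-0.2, -0.3, -0.9]
gripper_width: 59.9
```

Run:
```python
from plan import *
from h import *
from cell import *
A,o=now();print(o["time_s"],o["qpos"].round(2),A[0],o["dq"].round(2),o["gripper_width"])
T=off(mul(BIN0,GRIP),[0,0,-140])
screw(A,T,1);screw(A,off(T,[0,0,140]),10)
print("tool in grip frame",mul(inv(T),A)[0], np.degrees(mul(inv(T),A)[1].as_rotvec()))
pts=np.array([[0,-65,0],[0,65,0],[0,65,180],[0,-65,180],[-95,-65,0],[-127.5,-65,75],[-127.5,65,75],[-95,65,0],[14,-50,99],[14,50,99],[-121,0,60.5]])
W=BIN0[0]+BIN0[1].apply(pts)
for n in("scene","side"):
    d=get_image(n);im=cv2.resize(d["pixels"],None,fx=4,fy=4,interpolation=2)
    for p in proj(d,W): cv2.circle(im,tuple((p*4+2).astype(int)),4,(0,0,255),1)
    c=proj(d,W).mean(0)*4;x,y=int(c[0]),int(c[1]);cv2.imwrite(f"pics/c_{n}.png",im[max(0,y-250):y+250,max(0,x-300):x+300])
d=get_image("wrist");cv2.imwrite("pics/c_wrist.png",d["pixels"])
```

```text
2.65 [-0.44  0.17  2.12  0.25  0.46 -0.47] [ 522.16026453 -207.46897777  181.67757004] [ 0.02 -0.   -0.   -0.   -0.   -0.  ] 59.89176721207871
N=1 twist deg [ 0.03  0.   -0.14] xyz cm [0.194 0.079 0.151] |t|=2.6mm |w|=0.15
 path [[524, -209, 181]]
N=10 twist deg [ 0.    0.   -0.01] xyz cm [0.019 0.007 1.415] |t|=14.2mm |w|=0.01
 path [[528, -209, 169], [534, -210, 156], [540, -211, 143], [545, -212, 130], [551, -213, 117], [557, -214, 105], [563, -215, 92], [569, -216, 79], [575, -217, 66], [580, -219, 53]]
tool in grip frame [-1.93584579 -0.79558261 -1.50606973] [-0.03218291 -0.00129951  0.14448176]
```

View pics/c_scene.png

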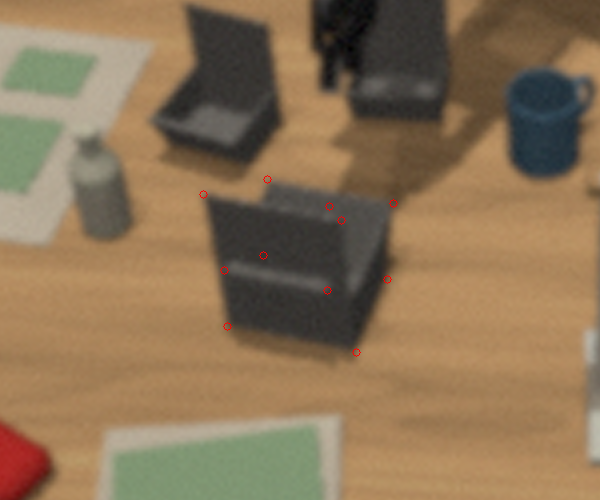

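View pics/c_side.png

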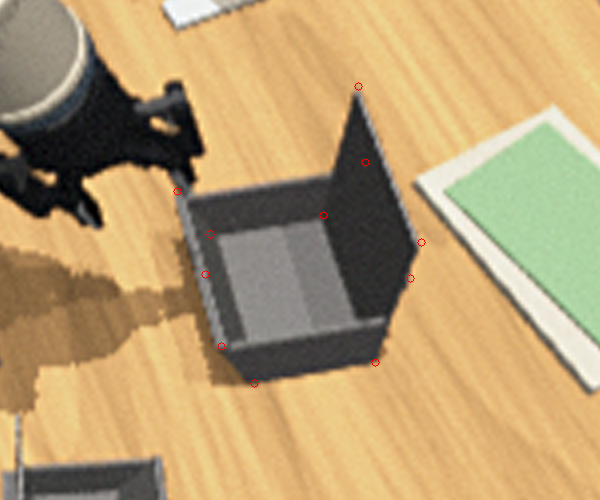

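View pics/c_wrist.png

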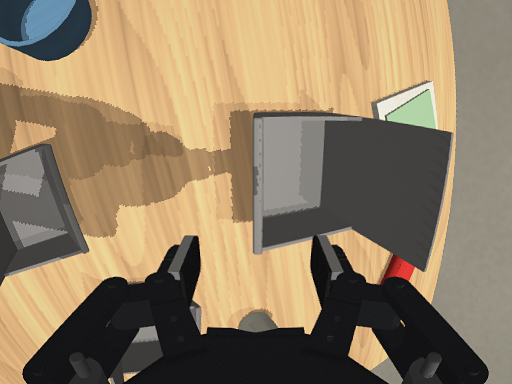

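Call:
servo_tool(plan=[{"twist": [0, 0, -0.1], "xyz": [0.1, 0.1, 0.5], "gripper": 0.4}, {"xyz": [0.1, 0, 1.3], "twist": [0, 0, 0], "gripper": 0.4}, {"xyz": [0, 0, 1.6], "twist": [0, 0, 0], "gripper": 0.4}, {"xyz": [0, 0, 1.6], "twist": [0, 0, 0], "gripper": 0.4}, {"xyz": [0, 0, 1.6], "twist": [0, 0, 0], "gripper": 0.4}, {"xyz": [0, 0, 1.6], "twist": [0, 0, 0], "gripper": 0.4}, {"xyz": [0, 0, 1.6], "twist": [0, 0, 0], "gripper": 0.4}, {"xyz": [0, 0, 1.5], "twist": [0, 0, 0], "gripper": 0.4}, {"xyz": [0, 0, 1.2], "twist": [0, 0, 0], "gripper": 0.4}, {"xyz": [0, 0, 1.0], "twist": [0, 0, 0], "gripper": 0.4}, {"xyz": [0, 0, 0.6], "twist": [0, 0, 0], "gripper": 0.4}, {"xyz": [0, 0, 0], "twist": [0, 0, 0], "gripper": 0.4}, {"xyz": [0, 0, 0], "twist": [0, 0, 0], "gripper": 0.4}])

```text
time_s: 3.88
ee_pos: [580.4, -218.8, 53.5]
eef_rot: [0.018, 0.974, -0.086, 0.207]
wrist_force: [0.9, 0.4, 0.4]
gripper_width: 59.8
```

Run:
```python
from plan import *
from h import *
from cell import *
A,o=now();print(o["time_s"],o["qpos"].round(2),A[0],o["wrist_force"],o["gripper_width"])
T=mul(BIN0,GRIP)
print("tool in grip frame",mul(inv(T),A)[0], np.degrees(mul(inv(T),A)[1].as_rotvec()))
d=get_image("side");cv2.imwrite("pics/d_side.png",cv2.resize(d["pixels"][190:320,230:390],None,fx=4,fy=4,interpolation=2))
d=get_image("wrist");cv2.imwrite("pics/d_wrist.png",d["pixels"])
```

```text
3.8833 [-0.41  0.48  2.07  0.48  0.21 -0.69] [ 580.35472346 -218.77308558   53.47480447] [0.93645762 0.42880706 0.39628425] 59.849933475550834
tool in grip frame [ 0.07097358  0.23142866 -0.27843459] [-0.02302651 -0.00742824  0.02674741]
```

View pics/d_side.png

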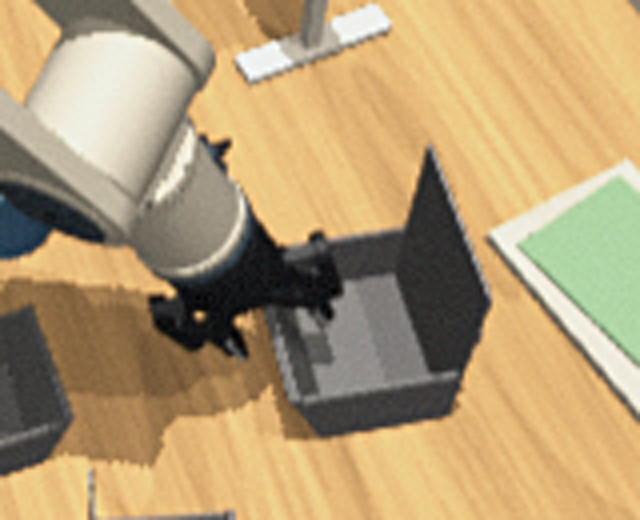

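View pics/d_wrist.png

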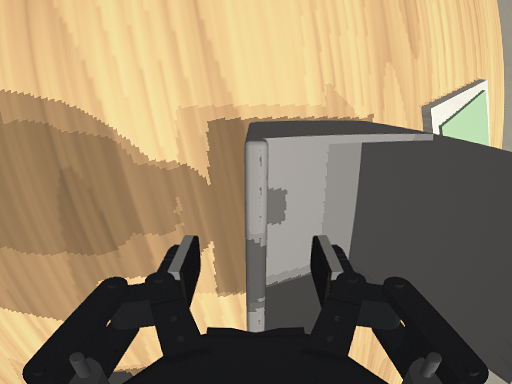

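Call:
servo_tool(plan=[{"xyz": [0, 0, 0], "twist": [0, 0, 0], "gripper": -0.3}, {"xyz": [0, 0, 0], "twist": [0, 0, 0], "gripper": -0.6}, {"xyz": [0, 0, 0], "twist": [0, 0, 0], "gripper": -1}, {"xyz": [0, 0, 0], "twist": [0, 0, 0], "gripper": -1}, {"xyz": [0, 0, 0], "twist": [0, 0, 0], "gripper": -1}, {"xyz": [0, 0, 0], "twist": [0, 0, 0], "gripper": -1}, {"xyz": [0, 0, 0], "twist": [0, 0, 0], "gripper": -1}, {"xyz": [0, 0, 0], "twist": [0, 0, 0], "gripper": -1}, {"xyz": [0, 0, 0], "twist": [0, 0, 0], "gripper": -1}, {"xyz": [0, 0, 0], "twist": [0, 0, 0], "gripper": -1}])

```text
time_s: 4.82
ee_pos: [580.5, -219.4, 54.2]
eef_rot: [0.019, 0.974, -0.086, 0.208]
wrist_force: [-1.5, 1.3, 6.1]
gripper_width: 8.3
```

Run:
```python
from plan import *
from h import *
from cell import *
A,o=now();print(o["time_s"],o["qpos"].round(2),A[0],o["wrist_force"],o["gripper_width"])
T=mul(BIN0,GRIP)
print("tool in grip frame",mul(inv(T),A)[0], np.degrees(mul(inv(T),A)[1].as_rotvec()))
d=get_image("wrist");cv2.imwrite("pics/e_wrist.png",d["pixels"])
d=get_image("side")
c=cloud(d);h=cv2.cvtColor(d["pixels"],cv2.COLOR_BGR2HSV)
m=np.all((c>[640,-330,105])&(c<[740,-120,172]),-1)&(h[...,1]<70)&(h[...,2]<150)
P=c[m];v=cv2.fitLine(P[:,:2].astype(np.float32),cv2.DIST_HUBER,0,.5,.01).ravel();print(len(P),np.degrees(np.arctan2(v[1],v[0])),v[2:], v[2:]@np.array([.9848,-.1736]))
```

```text
4.8167 [-0.42  0.47  2.07  0.48  0.21 -0.69] [ 580.53348594 -219.35051033   54.23830673] [-1.5035202   1.33460943  6.11451218] 8.316613846520829
tool in grip frame [ 0.6339333   0.76903925 -0.8635519 ] [-0.05599659  0.07126316  0.06521991]
333 79.8813 [ 691.2946  -245.07004] 723.3310970947266
```

View pics/e_wrist.png

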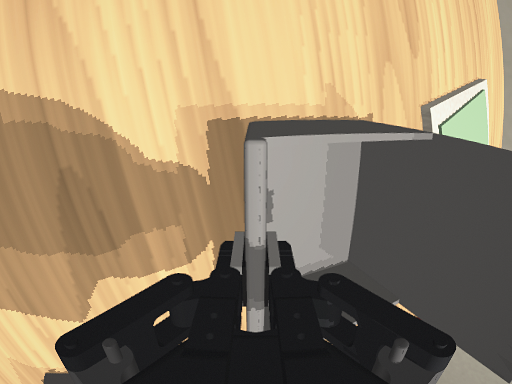

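Run:
```python
from plan import *
import pickle
A,o=now()
G=mul(inv(BIN0),A);pickle.dump((G[0],G[1].as_quat()),open("G.pkl","wb"));print(G[0])
open("plan.py","a").write("""
import pickle,os
_g=pickle.load(open("G.pkl","rb"));G=(_g[0],Ro.from_quat(_g[1]))
""")
up=(A[0]+[0,0,100],A[1])
screw(A,up,8)
S=mul(binpose(-140,200,46),G)
print(S[0],S[1].as_matrix()[:,2])
screw(up,S,20);screw(up,S,24)
```

```text
[-117.54752584   -0.74029249   54.21570589]
N=8 twist deg [0. 0. 0.] xyz cm [ 5.100e-01  1.000e-03 -1.141e+00] |t|=12.5mm |w|=0.00
 path [[581, -219, 67], [581, -219, 79], [581, -219, 92], [581, -219, 104], [581, -219, 117], [581, -219, 129], [581, -219, 142], [581, -219, 154]]
[454.45667963 173.87245637 256.22546248] [-0.37212003 -0.03233603 -0.92762119]
N=20 twist deg [ 0.01 -2.29 -0.76] xyz cm [-0.733 -1.916 -0.589] |t|=21.3mm |w|=2.41
 path [[575, -199, 157], [557, -138, 165], [539, -78, 177], [519, -18, 191], [500, 40, 207], [480, 98, 226], [461, 155, 248]]
N=24 twist deg [ 0.01 -1.91 -0.64] xyz cm [-0.611 -1.597 -0.489] |t|=17.8mm |w|=2.01
 path [[576, -202, 156], [556, -135, 166], [535, -68, 179], [514, -2, 195], [492, 63, 214], [470, 127, 237]]
```

Call:
servo_tool(plan=[{"xyz": [0.1, 0, -0.25], "twist": [0, 0, 0], "gripper": -1}, {"xyz": [0.3, 0, -0.6], "twist": [0, 0, 0], "gripper": -1}, {"xyz": [0.5, 0, -1.1], "twist": [0, 0, 0], "gripper": -1}, {"xyz": [0.7, 0, -1.6], "twist": [0, 0, 0], "gripper": -1}, {"xyz": [0.8, 0, -1.8], "twist": [0, 0, 0], "gripper": -1}, {"xyz": [0.8, 0, -1.8], "twist": [0, 0, 0], "gripper": -1}, {"xyz": [0.8, 0, -1.8], "twist": [0, 0, 0], "gripper": -1}, {"xyz": [0.8, 0, -1.8], "twist": [0, 0, 0], "gripper": -1}, {"xyz": [0.7, 0, -1.6], "twist": [0, 0, 0], "gripper": -1}, {"xyz": [0.5, 0, -1.1], "twist": [0, 0, 0], "gripper": -1}, {"xyz": [0.3, 0, -0.6], "twist": [0, 0, 0], "gripper": -1}, {"xyz": [0, 0, 0], "twist": [0, 0, 0], "gripper": -1}, {"xyz": [0, 0, 0], "twist": [0, 0, 0], "gripper": -1}])

```text
time_s: 6.0
ee_pos: [580.1, -219.0, 207.1]
eef_rot: [0.018, 0.974, -0.086, 0.207]
wrist_force: [0.4, 1.1, -2.4]
gripper_width: 8.1
```

Run:
```python
from plan import *
from h import *
from cell import *
A,o=now();print(o["time_s"],o["qpos"].round(2),A[0],o["wrist_force"],o["gripper_width"])
s=get_image("scene");c=cloud(s);hh=cv2.cvtColor(s["pixels"],cv2.COLOR_BGR2HSV)
m=(hh[...,0]>95)&(hh[...,0]<120)&(hh[...,1]>120)&np.all((c>[300,-200,5])&(c<[700,100,100]),-1);print("mug",np.median(c[m],0))
cv2.imwrite("pics/f_scene.png",cv2.resize(s["pixels"][120:280,130:370],None,fx=3,fy=3,interpolation=2))
d=get_image("side");cv2.imwrite("pics/f_side.png",cv2.resize(d["pixels"][60:320,210:410],None,fx=2.3,fy=2.3,interpolation=2))
S=mul(binpose(-140,200,46),G)
B=mul(A,inv(G));print("bin",B[0],B[1].as_euler("zyx",degrees=True))
for N in(20,24):screw(A,S,N)
```

```text
6.0 [-0.41  0.22  1.98  0.19  0.54 -0.38] [ 580.13061811 -219.01142959  207.08842201] [ 0.36109858  1.10902989 -2.43953548] 8.138296153191755
mug [455.19771484  -8.9309113   39.81761187]
bin [ 695.92985749 -238.63359515  152.65664447] [-9.98529661  0.10133963  0.03259404]
N=20 twist deg [ 0.01 -2.28 -0.76] xyz cm [-0.741 -1.924 -0.317] |t|=20.9mm |w|=2.41
 path [[576, -199, 207], [560, -138, 208], [543, -78, 211], [524, -18, 217], [504, 40, 226], [483, 98, 237], [462, 155, 251]]
N=24 twist deg [ 0.01 -1.9  -0.64] xyz cm [-0.617 -1.604 -0.262] |t|=17.4mm |w|=2.00
 path [[576, -202, 207], [559, -135, 208], [540, -68, 212], [519, -2, 219], [496, 63, 230], [473, 127, 243]]
```

View pics/f_scene.png

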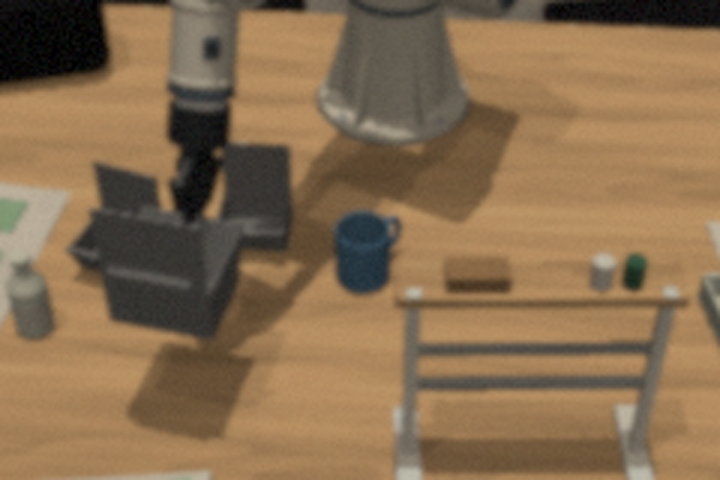

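View pics/f_side.png

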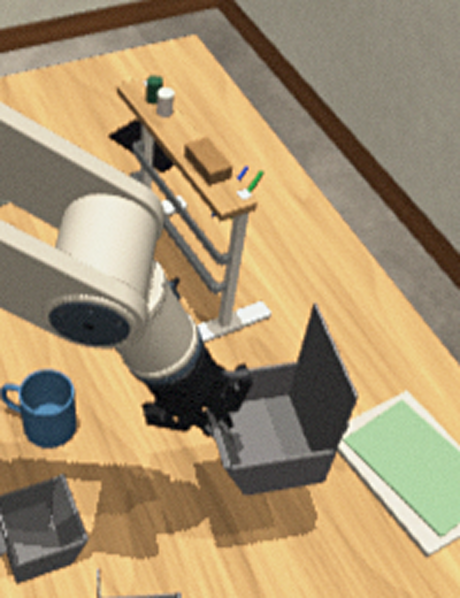

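Run:
```python
from plan import *
A,o=now()
C=np.array([[x,y,z] for x,z in((0,0),(0,180),(14,99),(-95,0),(-4,180)) for y in(-65,65)],float)
def chk(A,N,w,t):
    P=A
    for k in range(N):
        P=mul(P,(np.array(t)*10.,Ro.from_rotvec(np.radians(w))))
        B=mul(P,inv(G));Q=B[0]+B[1].apply(C);b=mul(inv(RACK),B)
        q=(Q-RACK[0])@RACK[1].as_matrix()
        if k%2:print(k,P[0].round(),"maxrackx",q[:,0].max().round(),"at y",q[q[:,0].argmax(),1].round(),"minz",Q[:,2].min().round(),"maxz",Q[:,2].max().round())
for rx in(-140,-180):
    S=mul(binpose(rx,200,46),G);screw(A,S,22)
    D=None
w=[0,-2.08,-.69]
import io,contextlib
S=mul(binpose(-160,200,46),G);screw(A,S,22);
D=mul(inv(A),S);ww=D[1].as_rotvec()/22;SS=sum(Ro.from_rotvec(ww*k).as_matrix() for k in range(22));t=np.linalg.solve(SS,D[0])
chk(A,22,np.degrees(ww),t/10)
```

```text
N=22 twist deg [ 0.01 -2.07 -0.69] xyz cm [-0.672 -1.749 -0.29 ] |t|=19.0mm |w|=2.18
 path [[576, -200, 206], [562, -145, 207], [547, -90, 210], [530, -36, 215], [512, 17, 222], [493, 70, 231], [474, 122, 242], [454, 174, 256]]
N=22 twist deg [ 0.01 -2.07 -0.69] xyz cm [-0.857 -1.724 -0.296] |t|=19.5mm |w|=2.18
 path [[574, -200, 205], [555, -145, 205], [534, -90, 206], [512, -37, 211], [488, 16, 218], [464, 69, 228], [439, 120, 240], [415, 171, 256]]
N=22 twist deg [ 0.01 -2.07 -0.69] xyz cm [-0.764 -1.736 -0.293] |t|=19.2mm |w|=2.18
 path [[575, -200, 206], [558, -145, 206], [540, -90, 208], [521, -36, 213], [500, 17, 220], [479, 69, 229], [457, 121, 241], [435, 172, 256]]
1 [ 570. -182.  206.] maxrackx -20.0 at y -332.0 minz 142.0 maxz 323.0
3 [ 558. -145.  206.] maxrackx -27.0 at y -292.0 minz 134.0 maxz 314.0
5 [ 547. -109.  207.] maxrackx -30.0 at y -250.0 minz 127.0 maxz 306.0
7 [534. -72. 209.] maxrackx -34.0 at y -210.0 minz 122.0 maxz 298.0
9 [521. -36. 213.] maxrackx -40.0 at y -171.0 minz 118.0 maxz 291.0
11 [507.  -1. 217.] maxrackx -46.0 at y -131.0 minz 116.0 maxz 284.0
13 [493.  34. 223.] maxrackx -54.0 at y -91.0 minz 116.0 maxz 278.0
15 [479.  69. 229.] maxrackx -64.0 at y -52.0 minz 118.0 maxz 273.0
17 [464. 104. 237.] maxrackx -74.0 at y -13.0 minz 121.0 maxz 268.0
19 [449. 138. 246.] maxrackx -86.0 at y 26.0 minz 127.0 maxz 265.0
21 [435. 172. 256.] maxrackx -99.0 at y 65.0 minz 134.0 maxz 262.0
```

Call:
servo_tool(plan=[{"xyz": [-0.38, -0.87, -0.15], "twist": [0, -1.04, -0.35], "gripper": -1}, {"xyz": [-0.76, -1.74, -0.29], "twist": [0, -2.07, -0.69], "gripper": -1}, {"xyz": [-0.76, -1.74, -0.29], "twist": [0, -2.07, -0.69], "gripper": -1}, {"xyz": [-0.76, -1.74, -0.29], "twist": [0, -2.07, -0.69], "gripper": -1}, {"xyz": [-0.76, -1.74, -0.29], "twist": [0, -2.07, -0.69], "gripper": -1}, {"xyz": [-0.76, -1.74, -0.29], "twist": [0, -2.07, -0.69], "gripper": -1}, {"xyz": [-0.76, -1.74, -0.29], "twist": [0, -2.07, -0.69], "gripper": -1}, {"xyz": [-0.76, -1.74, -0.29], "twist": [0, -2.07, -0.69], "gripper": -1}, {"xyz": [-0.76, -1.74, -0.29], "twist": [0, -2.07, -0.69], "gripper": -1}, {"xyz": [-0.76, -1.74, -0.29], "twist": [0, -2.07, -0.69], "gripper": -1}, {"xyz": [-0.76, -1.74, -0.29], "twist": [0, -2.07, -0.69], "gripper": -1}, {"xyz": [-0.76, -1.74, -0.29], "twist": [0, -2.07, -0.69], "gripper": -1}])

```text
time_s: 7.1
ee_pos: [511.5, -8.7, 215.7]
eef_rot: [0.014, 1.0, -0.02, -0.001]
wrist_force: [0.2, 1.5, -2.4]
gripper_width: 8.2
```

Call:
servo_tool(plan=[{"xyz": [-0.76, -1.74, -0.29], "twist": [0, -2.07, -0.69], "gripper": -1}, {"xyz": [-0.76, -1.74, -0.29], "twist": [0, -2.07, -0.69], "gripper": -1}, {"xyz": [-0.76, -1.74, -0.29], "twist": [0, -2.07, -0.69], "gripper": -1}, {"xyz": [-0.76, -1.74, -0.29], "twist": [0, -2.07, -0.69], "gripper": -1}, {"xyz": [-0.76, -1.74, -0.29], "twist": [0, -2.07, -0.69], "gripper": -1}, {"xyz": [-0.76, -1.74, -0.29], "twist": [0, -2.07, -0.69], "gripper": -1}, {"xyz": [-0.76, -1.74, -0.29], "twist": [0, -2.07, -0.69], "gripper": -1}, {"xyz": [-0.76, -1.74, -0.29], "twist": [0, -2.07, -0.69], "gripper": -1}, {"xyz": [-0.76, -1.74, -0.29], "twist": [0, -2.07, -0.69], "gripper": -1}, {"xyz": [-0.76, -1.74, -0.29], "twist": [0, -2.07, -0.69], "gripper": -1}, {"xyz": [-0.38, -0.87, -0.15], "twist": [0, -1.04, -0.35], "gripper": -1}, {"xyz": [0, 0, 0], "twist": [0, 0, 0], "gripper": -1}, {"xyz": [0, 0, 0], "twist": [0, 0, 0], "gripper": -1}, {"xyz": [0, 0, 0], "twist": [0, 0, 0], "gripper": -1}])

```text
time_s: 8.27
ee_pos: [436.7, 172.0, 255.6]
eef_rot: [0.011, 0.981, 0.04, -0.189]
wrist_force: [-0.1, -0.2, -3.0]
gripper_width: 8.1
```

```bash
cat >> plan.py <<'E'
def rep(A):
    b=mul(inv(RACK),mul(A,inv(G)));e=b[1].as_euler("yxz",degrees=True)
    r=b[0]+b[1].apply([0,0,95]);print("bin in rack: R",r.round(1),"tip,roll,yaw",e.round(2));return r,e
E
python3 - <<'E'
from plan import *
from h import *
from cell import *
A,o=now();print(o["time_s"],o["qpos"].round(2),A[0],o["wrist_force"],o["gripper_width"]);rep(A)
B=mul(A,inv(G))
s=get_image("scene");d=get_image("side")
np.savez("g_scene.npz",**s);np.savez("g_side.npz",**d)
pts=np.array([[0,-65,0],[0,65,0],[0,65,180],[0,-65,180],[-95,-65,0],[-127.5,-65,75],[-127.5,65,75],[-95,65,0],[14,-50,99],[14,50,99]])
W=B[0]+B[1].apply(pts)
for n,d in(("scene",s),("side",d)):
    im=cv2.resize(d["pixels"],None,fx=4,fy=4,interpolation=2)
    for p in proj(d,W): cv2.circle(im,tuple((p*4+2).astype(int)),4,(0,0,255),1)
    c=proj(d,W).mean(0)*4;x,y=int(c[0]),int(c[1]);cv2.imwrite(f"pics/g_{n}.png",im[max(0,y-290):y+290,max(0,x-350):x+350])
E
```

```text
8.2667 [0.32 0.31 1.72 0.08 1.48 0.21] [436.66900736 172.03057929 255.58165914] [-0.14331661 -0.1633882  -2.95565756] 8.131683824112722
bin in rack: R [-157.8   -0.8  199.6] tip,roll,yaw [45.88 -0.27 -0.09]
```

View pics/g_scene.png

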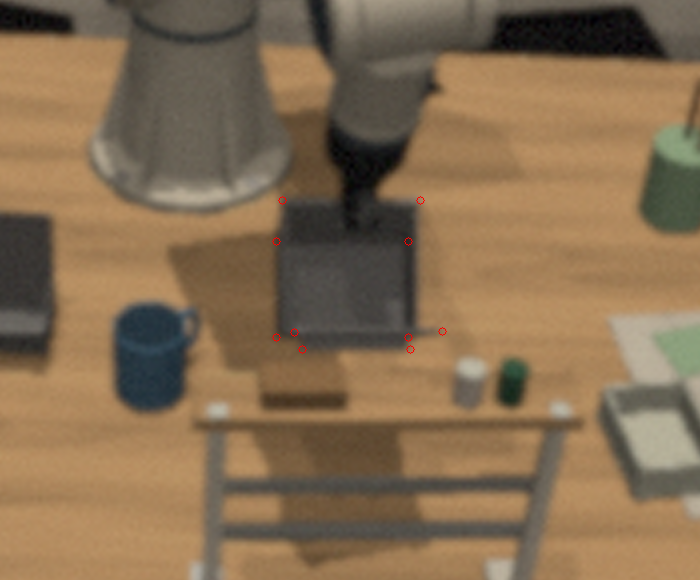

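View pics/g_side.png

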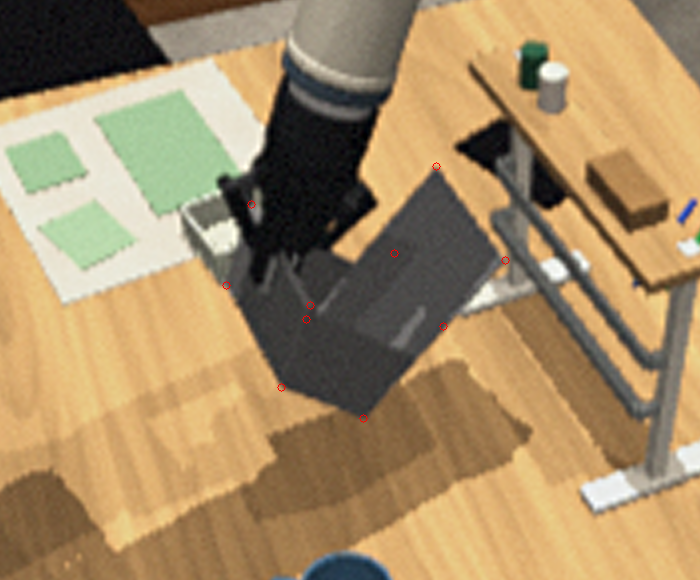

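The overlay matches the bin in both views: the back's top corners are at about (436,167) and (505,260) in the side crop. Before inserting, I'll check the tip, yaw and offset of the back with a plane fit.

Run:
```python
from plan import *
from h import *
A,o=now();B=mul(A,inv(G))
d=dict(np.load("g_side.npz"));c=cloud(d)
q=(c-B[0])@B[1].as_matrix()
m=(np.abs(q[...,0]+2)<12)&(np.abs(q[...,1])<58)&(q[...,2]>85)&(q[...,2]<174)
Q=q[m];M=np.c_[Q[:,1],Q[:,2]-95,np.ones(len(Q))]
for i in range(4):
    k,*_=np.linalg.lstsq(M,Q[:,0],rcond=None);r=Q[:,0]-M@k;g=np.abs(r)<2.5*np.std(r);Q=Q[g];M=M[g]
print(len(Q),"inner face x(expect -4):",k[2].round(2),"tilt deg",np.degrees(k[1]).round(2),"yaw",np.degrees(k[0]).round(2),np.std(r))
m=(np.abs(q[...,0]+2)<8)&(np.abs(q[...,1])<75)&(q[...,2]>100)&(q[...,2]<195)
Q=q[m];print("top z",np.percentile(Q[:,2],[97,99,100]),"y",np.percentile(Q[:,1],[0,1,99,100]))
# rail in same image, robot-side face
n=RACK[1].as_matrix();p=(c-RACK[0])@n
for nm,zl,zh in(("rail",159,173),("stop",99,111)):
    m=(np.abs(p[...,1])<105)&(p[...,2]>zl)&(p[...,2]<zh)&(p[...,0]>-15)&(p[...,0]<12);print(nm,m.sum(),np.percentile(p[m][:,0],[5,25,50,75]).round(1))
m=(np.abs(p[...,1])<105)&(np.abs(p[...,0])<4)&(p[...,2]>165)&(p[...,2]<190);print("rail z",np.percentile(p[m][:,2],[50,75,90,97]).round(1))
for rx,rz,th in((-60,199,46),(-4,197,46),):
    S=mul(binpose(rx,rz,th),G);screw(A,S,12)
```

```text
646 inner face x(expect -4): -3.64 tilt deg 0.04 yaw 0.0 1.5677210323196855
top z [179.10785198 180.12891872 180.99374891] y [-67.62160989 -66.42929731  61.99481766  67.08337392]
rail 89 [-4.4 -3.7 -3.2 -2.2]
stop 94 [-8.3 -7.  -6.1 -2.6]
rail z [173.9 175.8 177.4 178.9]
N=12 twist deg [ 0.02 -0.01 -0.02] xyz cm [ 0.759 -0.005 -0.299] |t|=8.2mm |w|=0.03
 path [[445, 173, 256], [461, 174, 256], [477, 176, 256], [494, 177, 256], [510, 178, 255], [526, 180, 255]]
N=12 twist deg [ 0.02 -0.01 -0.02] xyz cm [ 1.199 -0.006 -0.457] |t|=12.8mm |w|=0.03
 path [[449, 173, 256], [475, 175, 255], [501, 177, 255], [526, 180, 254], [552, 182, 254], [577, 184, 253]]
```

```bash
cat >> plan.py <<'E'
def Rpt(th,c,ovmax=13.5):
    t=np.radians(th);ov=min(ovmax,(10-2*c-6*np.cos(t))/max(np.tan(t),1e-3))
    lz=ov-14;lx=10-c-ov*np.tan(t)   # K=(3,175) in slot frame
    dx=lx*np.cos(t)+lz*np.sin(t);dz=-lx*np.sin(t)+lz*np.cos(t)
    R=(3-dx,175-dz);top=R[1]+85*np.cos(t)+4*np.sin(t)
    return R,top,ov,lx-6*np.cos(t)
E
python3 - <<'E'
from plan import *
for th,c in((46,1),(42,1),(38,.9),(34,.8),(30,.7),(26,.7),(22,.7),(18,.7),(14,.7),(10,.8),(6,1),(3,1.2)):
    R,top,ov,cf=Rpt(th,c);print(th,c,np.round(R,1),"top",round(top,1),"ov",round(ov,1),"cF",round(cf,2))
A,o=now();rep(A)
R,*_=Rpt(46,1)
screw(A,mul(binpose(R[0],199.5,46),G),14)
E
```

```text
46 1 [  6.8 185.9] top 247.8 ov 3.7 cF 1.0
42 1 [  5.7 186.1] top 252.0 ov 3.9 cF 1.0
38 0.9 [  4.4 186. ] top 255.4 ov 4.4 cF 0.9
34 0.8 [  3.2 185.6] top 258.3 ov 5.1 cF 0.8
30 0.7 [  1.9 185. ] top 260.6 ov 5.9 cF 0.7
26 0.7 [  0.8 184.3] top 262.5 ov 6.6 cF 0.7
22 0.7 [ -0.4 183.4] top 263.7 ov 7.5 cF 0.7
18 0.7 [ -1.5 181.8] top 263.9 ov 8.9 cF 0.7
14 0.7 [ -2.6 179.4] top 262.8 ov 11.1 cF 0.7
10 0.8 [ -3.6 176.7] top 261.1 ov 13.5 cF 0.91
6 1 [ -4.5 176.3] top 261.2 ov 13.5 cF 1.61
3 1.2 [ -5.1 175.9] top 261.0 ov 13.5 cF 2.1
bin in rack: R [-157.8   -0.9  199.9] tip,roll,yaw [45.88 -0.25 -0.12]
N=14 twist deg [ 0.01 -0.01 -0.01] xyz cm [ 1.092 -0.005 -0.437] |t|=11.8mm |w|=0.02
 path [[448, 173, 256], [472, 175, 256], [495, 177, 256], [519, 179, 256], [542, 181, 256], [566, 183, 256], [589, 185, 256]]
```

Call:
servo_tool(plan=[{"xyz": [0.5, 0, -0.2], "twist": [0, 0, 0], "gripper": -1}, {"xyz": [1.1, 0, -0.44], "twist": [0, 0, 0], "gripper": -1}, {"xyz": [1.1, 0, -0.44], "twist": [0, 0, 0], "gripper": -1}, {"xyz": [1.1, 0, -0.44], "twist": [0, 0, 0], "gripper": -1}, {"xyz": [1.1, 0, -0.44], "twist": [0, 0, 0], "gripper": -1}, {"xyz": [1.1, 0, -0.44], "twist": [0, 0, 0], "gripper": -1}, {"xyz": [1.1, 0, -0.44], "twist": [0, 0, 0], "gripper": -1}, {"xyz": [1.1, 0, -0.44], "twist": [0, 0, 0], "gripper": -1}, {"xyz": [1.1, 0, -0.44], "twist": [0, 0, 0], "gripper": -1}, {"xyz": [0.6, 0, -0.24], "twist": [0, 0, 0], "gripper": -1}, {"xyz": [0, 0, 0], "twist": [0, 0, 0], "gripper": -1}, {"xyz": [0, 0, 0], "twist": [0, 0, 0], "gripper": -1}])

```text
time_s: 9.37
ee_pos: [542.8, 181.2, 255.8]
eef_rot: [0.01, 0.981, 0.04, -0.189]
wrist_force: [0.1, -0.5, -1.9]
gripper_width: 8.2
```

```bash
cat > chk.py <<'E'
from plan import *
from h import *
from cell import *
import sys
tag=sys.argv[1]
A,o=now();print(o["time_s"],o["qpos"].round(2),"F",o["wrist_force"].round(1),"M",o["ft_torque"].round(2),o["gripper_width"].round(1));rep(A)
B=mul(A,inv(G))
pts=np.array([[0,-65,0],[0,65,180],[0,-65,180],[14,-50,99],[14,-50,81],[-127.5,-65,75]])
W=np.r_[B[0]+B[1].apply(pts),RACK[0]+RACK[1].apply(np.array([[-3,-65,175],[-3,65,175],[-22,-160,267],[-22,160,267.]]))]
d=get_image("side");im=cv2.resize(d["pixels"],None,fx=5,fy=5,interpolation=2)
for p in proj(d,W): cv2.circle(im,tuple((p*5+2).astype(int)),4,(0,0,255),1)
p=proj(d,W[6])*5;x,y=int(p[0]),int(p[1]);cv2.imwrite(f"pics/{tag}_side.png",im[max(0,y-330):y+270,max(0,x-400):x+300])
d=get_image("scene");im=cv2.resize(d["pixels"],None,fx=5,fy=5,interpolation=2)
p=proj(d,RACK[0]+RACK[1].apply([0,0,175.]))*5;x,y=int(p[0]),int(p[1]);cv2.imwrite(f"pics/{tag}_scene.png",im[y-280:y+280,x-320:x+320])
E
python3 chk.py h
python3 - <<'E'
from plan import *
A,o=now()
screw(A,mul(binpose(6.8,199.5,46),G),6)
E
```

```text
N=6 twist deg [ 0.03 -0.01 -0.03] xyz cm [ 0.9   -0.003 -0.36 ] |t|=9.7mm |w|=0.04
 path [[552, 182, 256], [562, 183, 256], [572, 184, 256], [581, 185, 256], [591, 185, 256], [601, 186, 256]]Traceback (most recent call last):
  File "chk.py", line 6, in <module>
    A,o=now();print(o["time_s"],o["qpos"].round(2),"F",o["wrist_force"].round(1),"M",o["ft_torque"].round(2),o["gripper_width"].round(1));rep(A)
                                                                                                             ^^^^^^^^^^^^^^^^^^^^^^^^
AttributeError: 'float' object has no attribute 'round'
```

```bash
sed -i 's/o\["gripper_width"\].round(1)/round(o["gripper_width"],1)/' chk.py; python3 chk.py h
```

```text
9.3667 [0.28 0.47 1.48 0.07 1.57 0.19] F [ 0.1 -0.5 -1.9] M [ 0.03 -0.15  0.02] 8.2
bin in rack: R [-51.3  -0.5 199.7] tip,roll,yaw [45.93 -0.23 -0.09]
```

View pics/h_side.png

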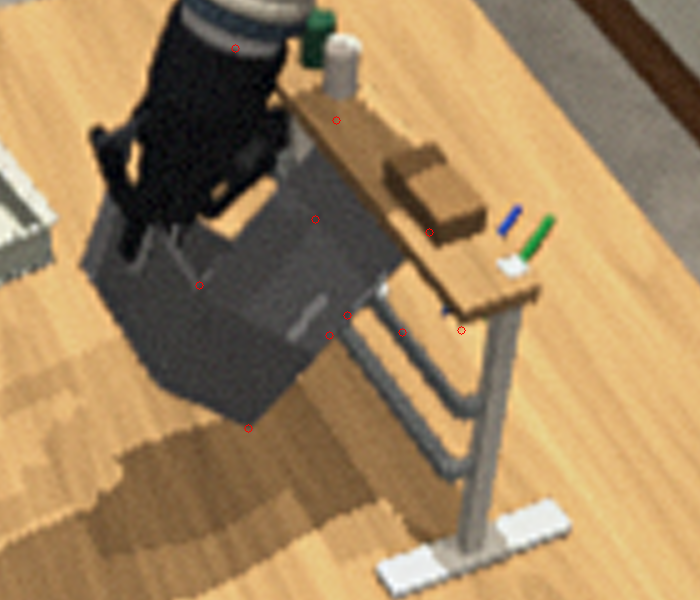

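View pics/h_scene.png

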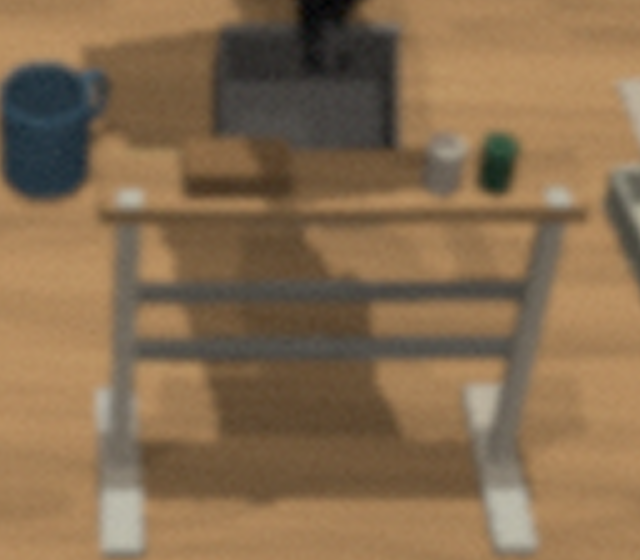

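The bin's back has passed under the shelf edge (side crop about (400,250)) with no contact. I'll continue over the rail.

Call:
servo_tool(plan=[{"xyz": [0.3, 0, -0.12], "twist": [0, 0, 0], "gripper": -1}, {"xyz": [0.7, 0, -0.28], "twist": [0, 0, 0], "gripper": -1}, {"xyz": [0.7, 0, -0.28], "twist": [0, 0, 0], "gripper": -1}, {"xyz": [0.7, 0, -0.28], "twist": [0, 0, 0], "gripper": -1}, {"xyz": [0.7, 0, -0.28], "twist": [0, 0, 0], "gripper": -1}, {"xyz": [0.7, 0, -0.28], "twist": [0, 0, 0], "gripper": -1}, {"xyz": [0.7, 0, -0.28], "twist": [0, 0, 0], "gripper": -1}, {"xyz": [0.6, 0, -0.24], "twist": [0, 0, 0], "gripper": -1}, {"xyz": [0.3, 0, -0.12], "twist": [0, 0, 0], "gripper": -1}, {"xyz": [0, 0, 0], "twist": [0, 0, 0], "gripper": -1}, {"xyz": [0, 0, 0], "twist": [0, 0, 0], "gripper": -1}])

```text
time_s: 10.38
ee_pos: [600.8, 186.3, 255.8]
eef_rot: [0.01, 0.981, 0.04, -0.189]
wrist_force: [-0.6, 0.1, -2.5]
gripper_width: 8.3
```

```bash
python3 chk.py i
python3 - <<'E'
from plan import *
A,o=now()
P=A
for th,c in((46,1),(42,1),(38,.9),(34,.8),(30,.7),(26,.7),(22,.7),(18,.7),(14,.7),(10,.8),(6,1),(3,1.2)):
    R,*_=Rpt(th,c);S=mul(binpose(R[0],R[1],th),G);print(th);screw(P,S,1);P=S
screw(P,mul(binpose(-6.8,175,0),G),1)
E
```

```text
10.3833 [0.27 0.56 1.34 0.06 1.62 0.18] F [-0.6  0.1 -2.5] M [ 0.03 -0.22 -0.04] 8.3
bin in rack: R [  6.9  -0.2 199.7] tip,roll,yaw [45.93 -0.23 -0.07]
46
N=1 twist deg [ 0.19 -0.08 -0.14] xyz cm [0.543 0.006 1.286] |t|=14.0mm |w|=0.25
 path [[601, 186, 242]]
42
N=1 twist deg [0. 4. 0.] xyz cm [-0.16  -0.001  0.886] |t|=9.0mm |w|=4.00
 path [[596, 186, 234]]
38
N=1 twist deg [0. 4. 0.] xyz cm [-0.157 -0.001  0.918] |t|=9.3mm |w|=4.00
 path [[592, 185, 226]]
34
N=1 twist deg [0. 4. 0.] xyz cm [-0.157 -0.001  0.933] |t|=9.5mm |w|=4.00
 path [[588, 185, 218]]
30
N=1 twist deg [0. 4. 0.] xyz cm [-0.157 -0.001  0.954] |t|=9.7mm |w|=4.00
 path [[585, 185, 208]]
26
N=1 twist deg [0. 4. 0.] xyz cm [-0.154 -0.001  0.941] |t|=9.5mm |w|=4.00
 path [[582, 185, 199]]
22
N=1 twist deg [0. 4. 0.] xyz cm [-0.157 -0.001  0.97 ] |t|=9.8mm |w|=4.00
 path [[580, 184, 190]]
18
N=1 twist deg [0. 4. 0.] xyz cm [-1.640e-01 -1.000e-03  1.016e+00] |t|=10.3mm |w|=4.00
 path [[579, 184, 179]]
14
N=1 twist deg [0. 4. 0.] xyz cm [-1.820e-01 -1.000e-03  1.102e+00] |t|=11.2mm |w|=4.00
 path [[578, 184, 168]]
10
N=1 twist deg [0. 4. 0.] xyz cm [-1.890e-01 -1.000e-03  1.113e+00] |t|=11.3mm |w|=4.00
 path [[579, 184, 157]]
6
N=1 twist deg [0. 4. 0.] xyz cm [-0.137 -0.001  0.884] |t|=8.9mm |w|=4.00
 path [[579, 184, 148]]
3
N=1 twist deg [0. 3. 0.] xyz cm [-0.104 -0.001  0.667] |t|=6.8mm |w|=3.00
 path [[580, 184, 141]]
N=1 twist deg [0. 3. 0.] xyz cm [-0.235 -0.     0.674] |t|=7.1mm |w|=3.00
 path [[581, 185, 134]]
```

View pics/i_scene.png

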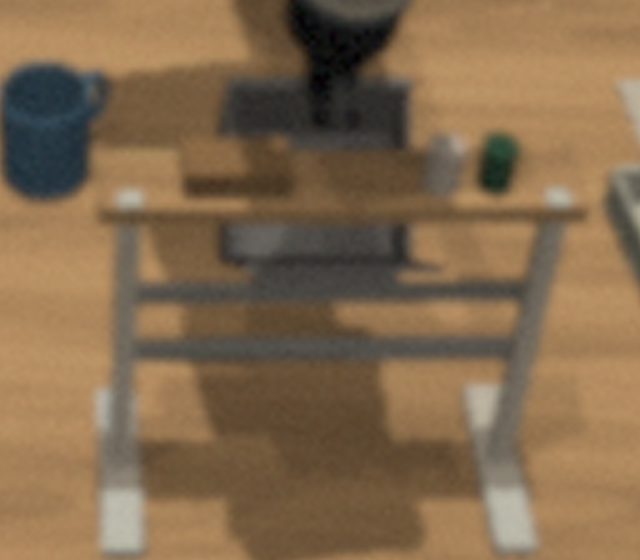

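View pics/i_side.png

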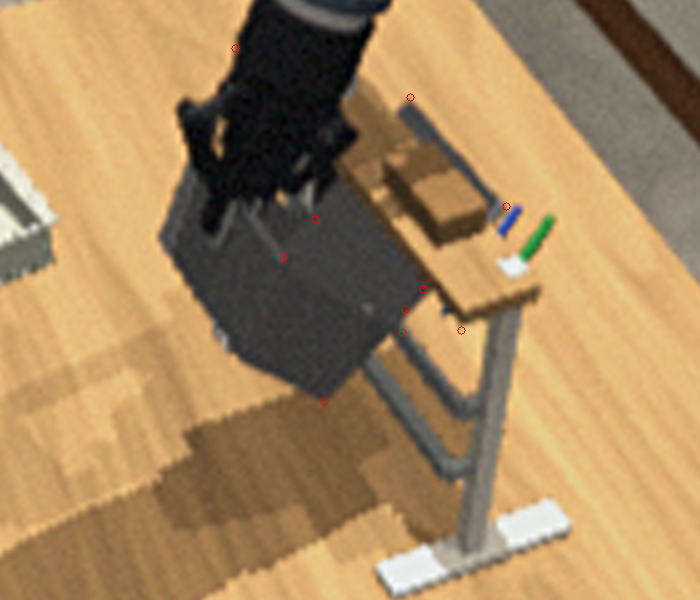

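The lip sits just above and behind the rail (scene crop y≈275, rail at 290), and the back's top edge shows behind the shelf. Next I lower it to engage.

Call:
servo_tool(plan=[{"xyz": [0.06, 0, 0.13], "twist": [0.1, 0, -0.1], "gripper": -1}, {"xyz": [0.1, 0, 0.24], "twist": [0.1, 0, 0], "gripper": -1}, {"xyz": [0.1, 0, 0.24], "twist": [0, 0, 0], "gripper": -1}, {"xyz": [0.1, 0, 0.24], "twist": [0, 0, 0], "gripper": -1}, {"xyz": [0.1, 0, 0.24], "twist": [0, 0, 0], "gripper": -1}, {"xyz": [0.06, 0, 0.15], "twist": [0, 0, 0], "gripper": -1}, {"xyz": [0.02, 0, 0.05], "twist": [0, 0, 0], "gripper": -1}, {"xyz": [0, 0, 0], "twist": [0, 0, 0], "gripper": -1}, {"xyz": [0, 0, 0], "twist": [0, 0, 0], "gripper": -1}])

```text
time_s: 11.23
ee_pos: [601.0, 186.4, 242.1]
eef_rot: [0.008, 0.981, 0.04, -0.189]
wrist_force: [0.4, 0.7, -3.2]
gripper_width: 7.9
```

```bash
python3 chk.py j
python3 - <<'E'
from plan import *
A,o=now()
for th,c in((46,1),(42,1)):
    R,*_=Rpt(th,c);S=mul(binpose(R[0],R[1],th),G);screw(A,S,1)
E
```

```text
11.2333 [0.26 0.57 1.35 0.07 1.6  0.17] F [ 0.4  0.7 -3.2] M [ 0.02 -0.17  0.04] 7.9
bin in rack: R [7.20e+00 1.00e-01 1.86e+02] tip,roll,yaw [45.9  -0.   -0.05]
N=1 twist deg [-0.02 -0.11 -0.04] xyz cm [-0.029  0.013  0.018] |t|=0.4mm |w|=0.12
 path [[601, 186, 242]]
N=1 twist deg [-0.01  3.89 -0.04] xyz cm [-0.191  0.012  0.904] |t|=9.2mm |w|=3.89
 path [[596, 186, 234]]
```

View pics/j_scene.png

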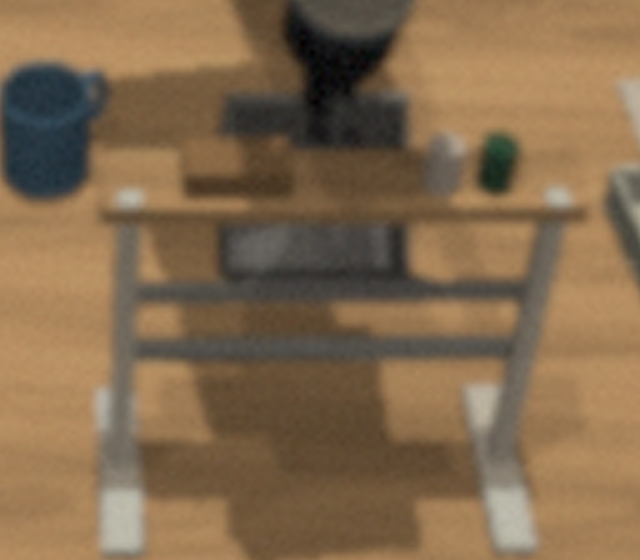

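Call:
servo_tool(plan=[{"xyz": [-0.1, 0, 0.45], "twist": [0, 1.9, 0], "gripper": -1}, {"xyz": [-0.09, 0, 0.45], "twist": [0, 2, 0], "gripper": -1}, {"xyz": [-0.08, 0, 0.46], "twist": [0, 2, 0], "gripper": -1}, {"xyz": [-0.08, 0, 0.46], "twist": [0, 2, 0], "gripper": -1}, {"xyz": [-0.08, 0, 0.47], "twist": [0, 2, 0], "gripper": -1}, {"xyz": [-0.08, 0, 0.47], "twist": [0, 2, 0], "gripper": -1}, {"xyz": [0, 0, 0], "twist": [0, 0, 0], "gripper": -1}, {"xyz": [0, 0, 0], "twist": [0, 0, 0], "gripper": -1}])

```text
time_s: 12.0
ee_pos: [587.8, 185.3, 217.6]
eef_rot: [0.004, 0.995, 0.041, -0.087]
wrist_force: [0.2, 0.5, -3.3]
gripper_width: 8.4
```

```bash
python3 chk.py k
python3 - <<'E'
from plan import *
A,o=now()
P=A
for th,c in((34,.8),(30,.7)):
    R,*_=Rpt(th,c);S=mul(binpose(R[0],R[1],th),G);screw(A,S,1)
E
```

```text
12.0 [0.28 0.45 1.55 0.03 1.31 0.19] F [ 0.2  0.5 -3.3] M [ 0.02 -0.02  0.04] 8.4
bin in rack: R [3.100e+00 1.000e-01 1.856e+02] tip,roll,yaw [ 3.404e+01 -1.000e-02 -2.000e-02]
N=1 twist deg [ 0.01  0.1  -0.03] xyz cm [-0.008  0.008 -0.003] |t|=0.1mm |w|=0.11
 path [[588, 185, 218]]
N=1 twist deg [ 0.02  4.1  -0.03] xyz cm [-0.164  0.008  0.951] |t|=9.6mm |w|=4.10
 path [[585, 185, 208]]
```

View pics/k_scene.png

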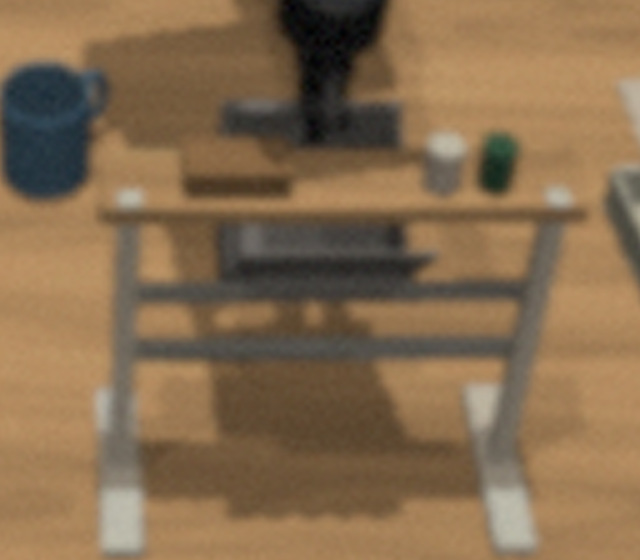

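View pics/k_side.png

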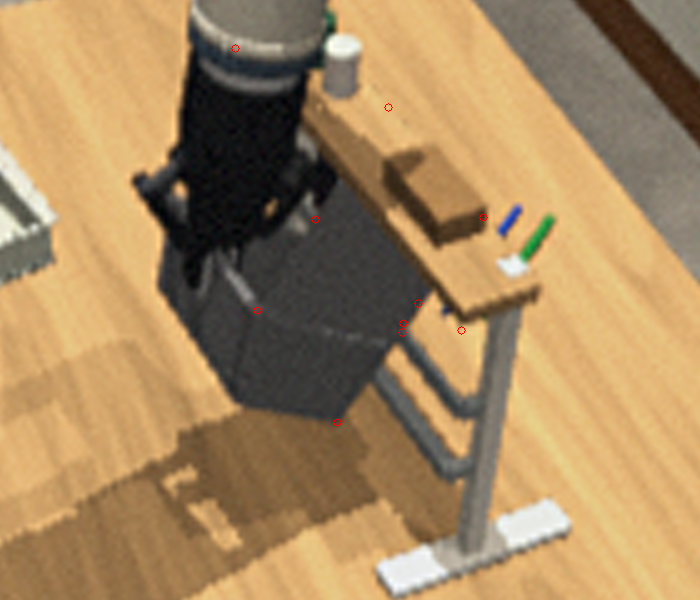

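Call:
servo_tool(plan=[{"xyz": [-0.08, 0, 0.47], "twist": [0, 2, 0], "gripper": -1}, {"xyz": [-0.08, 0, 0.48], "twist": [0, 2.1, 0], "gripper": -1}, {"xyz": [-0.08, 0, 0.47], "twist": [0, 2, 0], "gripper": -1}, {"xyz": [-0.08, 0, 0.47], "twist": [0, 2, 0], "gripper": -1}, {"xyz": [-0.08, 0, 0.48], "twist": [0, 2, 0], "gripper": -1}, {"xyz": [-0.08, 0, 0.49], "twist": [0, 2, 0], "gripper": -1}, {"xyz": [0, 0, 0], "twist": [0, 0, 0], "gripper": -1}, {"xyz": [0, 0, 0], "twist": [0, 0, 0], "gripper": -1}])

```text
time_s: 12.77
ee_pos: [580.2, 184.4, 189.0]
eef_rot: [0.0, 0.999, 0.041, 0.018]
wrist_force: [-5.8, -0.8, -0.9]
gripper_width: 8.4
```

```bash
python3 chk.py l
python3 - <<'E'
from plan import *
A,o=now()
P=A
for th,c in((22,.7),(18,.7)):
    R,*_=Rpt(th,c);S=mul(binpose(R[0],R[1],th),G);screw(A,S,1)
E
```

```text
12.7667 [ 0.31  0.37  1.74 -0.01  1.    0.23] F [-5.8 -0.8 -0.9] M [-0.21  1.04  0.01] 8.4
bin in rack: R [-6.000e-01 -1.000e-01  1.827e+02] tip,roll,yaw [ 2.206e+01 -5.000e-02 -2.000e-02]
N=1 twist deg [ 0.05  0.12 -0.03] xyz cm [ 0.022 -0.008 -0.069] |t|=0.7mm |w|=0.13
 path [[580, 184, 190]]
N=1 twist deg [ 0.06  4.12 -0.02] xyz cm [-0.14  -0.009  0.948] |t|=9.6mm |w|=4.12
 path [[579, 184, 179]]
```

View pics/l_scene.png

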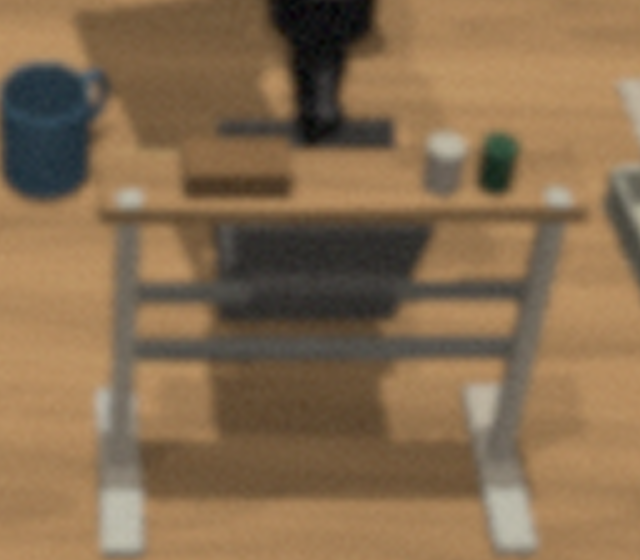

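A light contact, 6 N towards the robot: the back is touching the rail's front corner. The leg is visible in front of the rail from behind (scene crop (310,288)), so the lip is hooked. I'll shift 0.7 mm towards the robot and continue.

Call:
servo_tool(plan=[{"xyz": [-0.14, 0, 0.46], "twist": [0, 2, 0], "gripper": -1}, {"xyz": [-0.09, 0, 0.49], "twist": [0, 2.1, 0], "gripper": -1}, {"xyz": [-0.09, 0, 0.54], "twist": [0, 2, 0], "gripper": -1}, {"xyz": [-0.09, 0, 0.55], "twist": [0, 2, 0], "gripper": -1}, {"xyz": [0, 0, 0], "twist": [0, 0, 0], "gripper": -1}, {"xyz": [0, 0, 0], "twist": [0, 0, 0], "gripper": -1}])

```text
time_s: 13.37
ee_pos: [578.5, 184.3, 168.1]
eef_rot: [-0.003, 0.995, 0.041, 0.088]
wrist_force: [-3.6, -1.8, -2.7]
gripper_width: 8.1
```

```bash
python3 chk.py m
python3 - <<'E'
from plan import *
A,o=now()
P=A
for th,c in((14,.7),(10,.8)):
    R,*_=Rpt(th,c);S=mul(binpose(R[0],R[1],th),G);screw(A,S,1)
E
```

```text
13.3667 [ 0.33  0.33  1.87 -0.06  0.78  0.29] F [-3.6 -1.8 -2.7] M [-0.17  1.01 -0.03] 8.1
bin in rack: R [-2.600e+00 -1.000e-01  1.793e+02] tip,roll,yaw [13.95 -0.06 -0.02]
N=1 twist deg [ 0.07 -0.02 -0.02] xyz cm [ 0.003 -0.014 -0.011] |t|=0.2mm |w|=0.07
 path [[578, 184, 168]]
N=1 twist deg [ 0.07  3.98 -0.01] xyz cm [-0.186 -0.016  1.102] |t|=11.2mm |w|=3.98
 path [[579, 184, 157]]
```

View pics/m_scene.png

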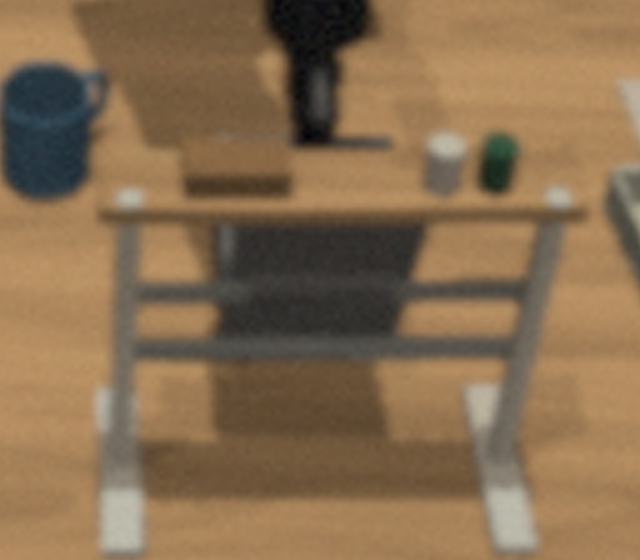

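View pics/m_side.png

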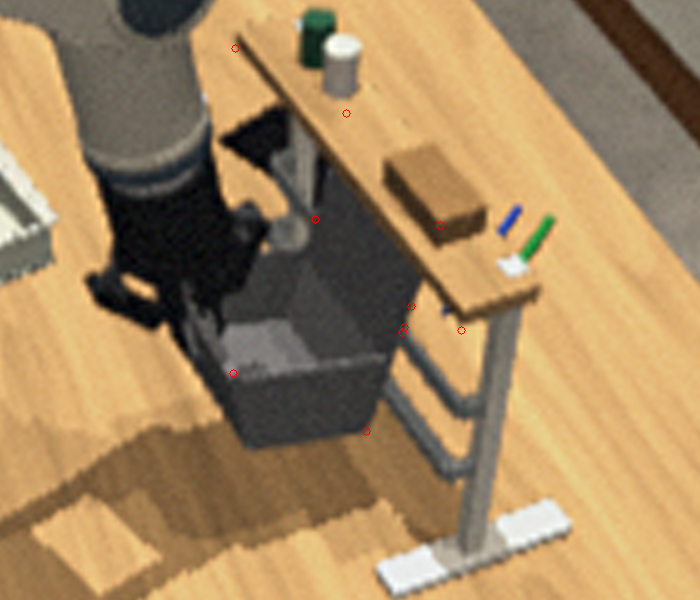

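Call:
servo_tool(plan=[{"xyz": [-0.13, 0, 0.55], "twist": [0, 2, 0], "gripper": -1}, {"xyz": [-0.12, 0, 0.55], "twist": [0, 2, 0], "gripper": -1}, {"xyz": [-0.07, 0, 0.44], "twist": [0, 2, 0], "gripper": -1}, {"xyz": [-0.07, 0, 0.44], "twist": [0, 2, 0], "gripper": -1}, {"xyz": [0, 0, 0], "twist": [0, 0, 0], "gripper": -1}, {"xyz": [0, 0, 0], "twist": [0, 0, 0], "gripper": -1}])

```text
time_s: 13.97
ee_pos: [580.1, 184.6, 148.6]
eef_rot: [-0.006, 0.987, 0.041, 0.158]
wrist_force: [-0.0, 0.4, -1.7]
gripper_width: 8.0
```

```bash
python3 chk.py n
python3 - <<'E'
from plan import *
A,o=now()
screw(A,mul(binpose(-5.8,175.8,3),G),1)
screw(A,mul(binpose(-6.8,175,0),G),1)
E
```

```text
13.9667 [ 0.35  0.31  1.98 -0.16  0.55  0.39] F [-0.   0.4 -1.7] M [0.01 0.51 0.01] 8.0
bin in rack: R [ -3.8   0.2 177.1] tip,roll,yaw [ 5.85 -0.05 -0.  ]
N=1 twist deg [0.05 2.83 0.  ] xyz cm [-0.306  0.011  0.704] |t|=7.7mm |w|=2.83
 path [[580, 184, 141]]
N=1 twist deg [0.05 5.83 0.01] xyz cm [-0.433  0.01   1.4  ] |t|=14.7mm |w|=5.83
 path [[581, 185, 134]]
```

View pics/n_scene.png

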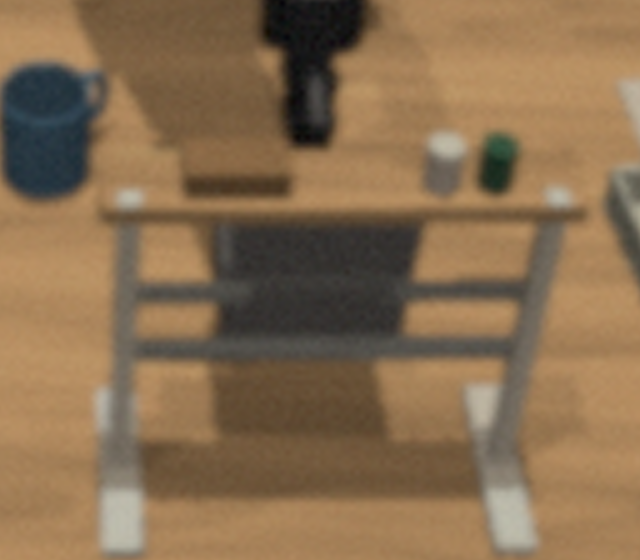

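View pics/n_side.png

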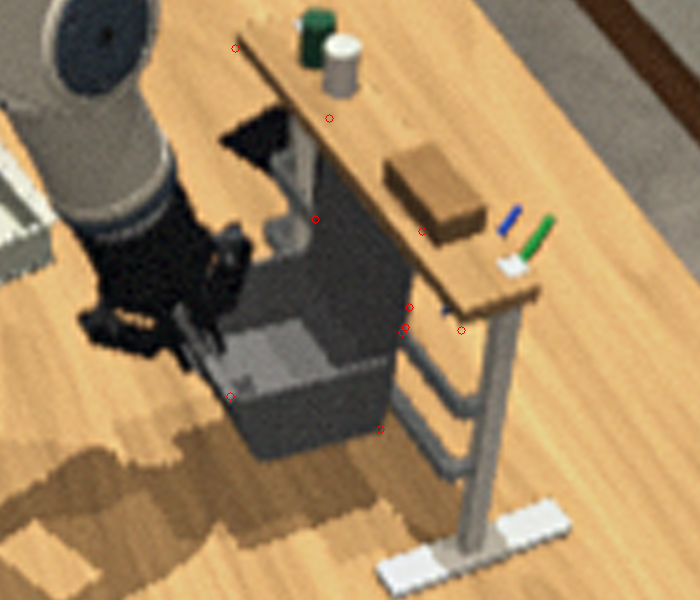

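Call:
servo_tool(plan=[{"xyz": [-0.16, 0, 0.34], "twist": [0, 1.4, 0], "gripper": -1}, {"xyz": [-0.15, 0, 0.36], "twist": [0, 1.5, 0], "gripper": -1}, {"xyz": [-0.08, 0, 0.35], "twist": [0, 1.5, 0], "gripper": -1}, {"xyz": [-0.04, 0, 0.3], "twist": [0, 1.3, 0], "gripper": -1}, {"xyz": [0, 0, 0], "twist": [0, 0, 0], "gripper": -1}, {"xyz": [0, 0, 0], "twist": [0, 0, 0], "gripper": -1}])

```text
time_s: 14.57
ee_pos: [579.8, 184.2, 134.4]
eef_rot: [-0.007, 0.978, 0.04, 0.207]
wrist_force: [-9.4, -0.6, 2.9]
gripper_width: 8.2
```

```bash
cat > fit.py <<'E'
# measured pose of the hung bin's back (inner face, side view) in the rack frame
from plan import *
from h import *
from cell import *
d=get_image("side");c=cloud(d);p=(c-RACK[0])@RACK[1].as_matrix()
h=cv2.cvtColor(d["pixels"],cv2.COLOR_BGR2HSV);g=(h[...,1]<70)&(h[...,2]<120)
m=g&(np.abs(p[...,0]+11)<14)&(np.abs(p[...,1])<55)&(p[...,2]>165)&(p[...,2]<235)
Q=p[m];M=np.c_[Q[:,1],Q[:,2]-175,np.ones(len(Q))]
for i in range(4):
    k,*_=np.linalg.lstsq(M,Q[:,0],rcond=None);r=Q[:,0]-M@k;w=np.abs(r)<2.5*np.std(r);Q=Q[w];M=M[w]
print("back inner face",len(Q),"x",k[2].round(2),"(expect -11) tip deg",np.degrees(k[1]).round(2),"yaw",-np.degrees(k[0]).round(2))
# near side wall rim + bottom edge heights
m=(np.abs(p[...,1]+62)<8)&(p[...,0]>-110)&(p[...,0]<-14)&(p[...,2]>130)&(p[...,2]<165)
Q=p[m];b=np.round(Q[:,0]/8)
t=np.array([[x*8,np.percentile(Q[b==x,2],95)] for x in np.unique(b) if (b==x).sum()>3])
kk=np.polyfit(t[:,0],t[:,1],1);print("near rim z at back",np.polyval(kk,-7).round(1),"(expect 150) slope deg",np.degrees(kk[0]).round(2))
E
python3 chk.py o;python3 fit.py
python3 - <<'E'
from plan import *
A,o=now()
screw(A,mul(binpose(-7,175,0),G),1)
E
```

```text
14.5667 [ 0.37  0.32  2.06 -0.31  0.38  0.56] F [-9.4 -0.6  2.9] M [0.05 1.2  0.16] 8.2
bin in rack: R [ -7.6  -0.2 174.8] tip,roll,yaw [ 0.19 -0.1  -0.03]
back inner face 242 x -10.67 (expect -11) tip deg -0.47 yaw -0.12
near rim z at back 152.0 (expect 150) slope deg 0.45
N=1 twist deg [ 0.11  0.22 -0.01] xyz cm [ 0.056 -0.028  0.045] |t|=0.8mm |w|=0.24
 path [[580, 184, 134]]
```

View pics/o_scene.png

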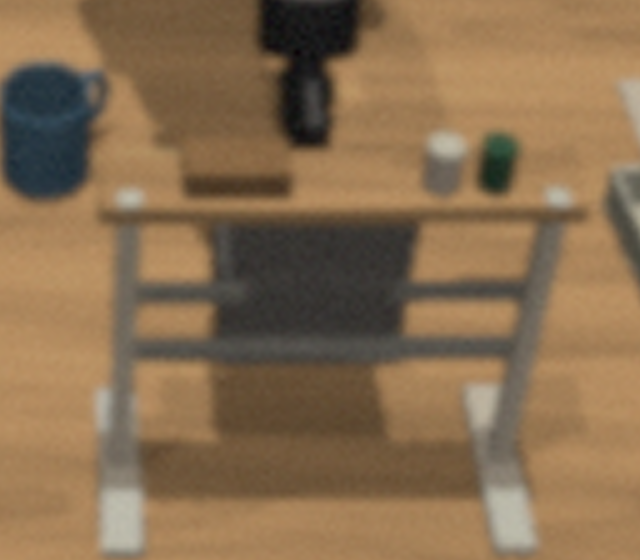

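View pics/o_side.png

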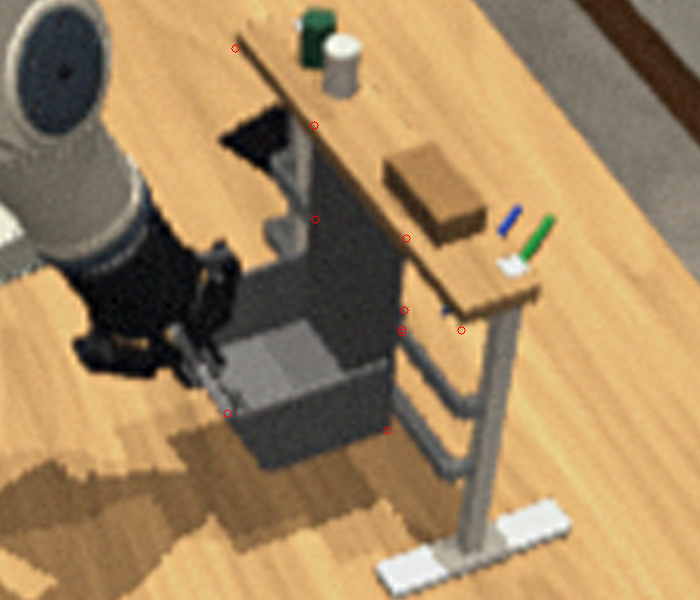

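Call:
servo_tool(plan=[{"xyz": [-0.05, 0, 0.06], "twist": [0, 0, 0], "gripper": -1}, {"xyz": [-0.05, 0, 0.06], "twist": [0, 0, 0], "gripper": -1}, {"xyz": [0, 0, 0], "twist": [0, 0, 0], "gripper": -1}, {"xyz": [0, 0, 0], "twist": [0, 0, 0], "gripper": -1}])

```text
time_s: 15.05
ee_pos: [579.8, 184.2, 134.2]
eef_rot: [-0.008, 0.977, 0.04, 0.207]
wrist_force: [-18.4, -2.8, 17.2]
gripper_width: 8.4
```

```bash
python3 - <<'E'
from plan import *
A,o=now();print(o["time_s"],"F",o["wrist_force"].round(1),"M",o["ft_torque"].round(2));rep(A)
E
python3 fit.py
```

```text
15.05 F [-18.4  -2.8  17.2] M [-0.23  1.44  0.01]
bin in rack: R [ -7.6  -0.3 174.8] tip,roll,yaw [ 0.12 -0.09 -0.05]
back inner face 238 x -11.0 (expect -11) tip deg 0.21 yaw -0.1
near rim z at back 150.0 (expect 150) slope deg -1.52
```

It's seated: pressing down raised Fz to 17 N with no further travel. Now I relieve the press and let go.

Call:
servo_tool(plan=[{"xyz": [0.05, 0, -0.06], "twist": [0, 0, 0], "gripper": -1}, {"xyz": [0.02, 0, -0.03], "twist": [0, 0, 0], "gripper": -1}, {"xyz": [0, 0, 0], "twist": [0, 0, 0], "gripper": -0.8}, {"xyz": [0, 0, 0], "twist": [0, 0, 0], "gripper": -0.6}, {"xyz": [0, 0, 0], "twist": [0, 0, 0], "gripper": -0.4}, {"xyz": [0, 0, 0], "twist": [0, 0, 0], "gripper": -0.2}, {"xyz": [0, 0, 0], "twist": [0, 0, 0], "gripper": 0}, {"xyz": [0, 0, 0], "twist": [0, 0, 0], "gripper": 0}, {"xyz": [0, 0, 0], "twist": [0, 0, 0], "gripper": 0}])

```text
time_s: 15.85
ee_pos: [580.3, 184.5, 134.0]
eef_rot: [-0.008, 0.977, 0.041, 0.208]
wrist_force: [-0.0, -0.3, -0.0]
gripper_width: 42.6
```

```bash
python3 chk.py p; python3 fit.py; python3 -c "
from cell import *;import cv2
cv2.imwrite('pics/p_wrist.png',get_image('wrist')['pixels'])"
```

```text
15.85 [ 0.37  0.32  2.06 -0.32  0.38  0.56] F [-0.  -0.3 -0. ] M [ 0.02  0.15 -0.03] 42.6
bin in rack: R [-7.100e+00  1.000e-01  1.747e+02] tip,roll,yaw [ 0.08 -0.05 -0.01]
back inner face 252 x -10.95 (expect -11) tip deg 0.32 yaw -0.11
near rim z at back 150.1 (expect 150) slope deg -0.78
```

View pics/p_wrist.png

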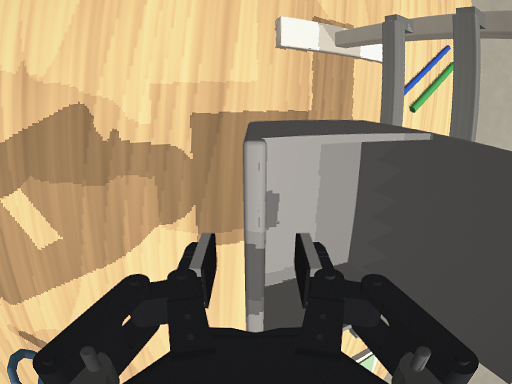

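View pics/p_side.png

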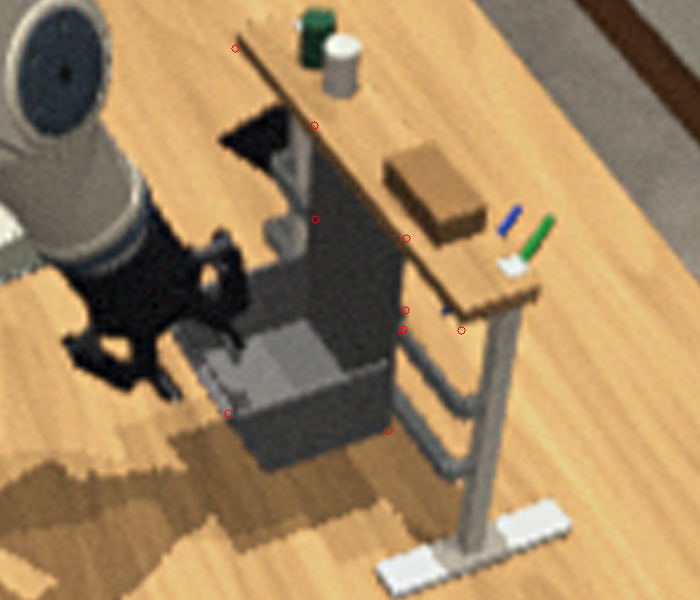

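The bin hangs unsupported, and the wall is clear between the pads (wrist view: pads at x≈210 and 300, wall at 255). I retreat back along the fingers.

Call:
servo_tool(plan=[{"xyz": [0, 0, -0.4], "twist": [0, 0, 0], "gripper": 0}, {"xyz": [0, 0, -1.0], "twist": [0, 0, 0], "gripper": 0}, {"xyz": [0, 0, -1.5], "twist": [0, 0, 0], "gripper": 0}, {"xyz": [0, 0, -1.8], "twist": [0, 0, 0], "gripper": 0}, {"xyz": [0, 0, -1.8], "twist": [0, 0, 0], "gripper": 0}, {"xyz": [0, 0, -1.8], "twist": [0, 0, 0], "gripper": 0}, {"xyz": [0, 0, -1.8], "twist": [0, 0, 0], "gripper": 0}, {"xyz": [0, 0, -1.5], "twist": [0, 0, 0], "gripper": 0}, {"xyz": [0, 0, -1.0], "twist": [0, 0, 0], "gripper": 0}, {"xyz": [0, 0, -0.5], "twist": [0, 0, 0], "gripper": 0}, {"xyz": [0, 0, 0], "twist": [0, 0, 0], "gripper": 0}, {"xyz": [0, 0, 0], "twist": [0, 0, 0], "gripper": 0}, {"xyz": [0, 0, 0], "twist": [0, 0, 0], "gripper": 0}, {"xyz": [0, 0, 0], "twist": [0, 0, 0], "gripper": 0}])

```text
time_s: 17.22
ee_pos: [526.8, 180.1, 252.6]
eef_rot: [-0.008, 0.978, 0.041, 0.207]
wrist_force: [-0.0, -0.1, -0.1]
gripper_width: 42.8
```

```bash
python3 fit.py
python3 - <<'E'
from plan import *
from h import *
from cell import *
A,o=now();print(o["time_s"],A[0].round(),"F",o["wrist_force"].round(1))
B=binpose(-7,175,0)
pts=np.array([[0,-65,0],[0,65,0],[-95,-65,0],[-127.5,-65,75],[-127.5,65,75],[14,-50,99],[14,50,99],[14,-50,81],[14,50,81],[0,-65,180],[0,65,180]])
W=B[0]+B[1].apply(pts)
for n,x0,y0 in(("side",0,0),("scene",0,0)):
    d=get_image(n);im=cv2.resize(d["pixels"],None,fx=5,fy=5,interpolation=2)
    for p in proj(d,W): cv2.circle(im,tuple((p*5+2).astype(int)),4,(0,0,255),1)
    p=proj(d,RACK[0]+RACK[1].apply([-40,0,150.]))*5;x,y=int(p[0]),int(p[1]);cv2.imwrite(f"pics/q_{n}.png",im[max(0,y-300):y+290,max(0,x-390):x+390])
    cv2.imwrite(f"pics/q_{n}_full.png",d["pixels"])
    a=dict(np.load(f"a_{n}.npz"));df=np.abs(a["pixels"].astype(int)-d["pixels"]).max(-1);print(n)
    if n=="scene":
        for nm,(r0,r1,c0,c1) in dict(mug=(188,220,238,266),glue=(204,236,130,150),tray=(207,242,360,398)).items(): print(nm,"median diff",np.median(df[r0:r1,c0:c1]),"95%",np.percentile(df[r0:r1,c0:c1],95))
E
```

```text
back inner face 244 x -10.89 (expect -11) tip deg -0.17 yaw 0.17
near rim z at back 151.4 (expect 150) slope deg 0.86
17.2667 [527. 180. 253.] F [-0.6  0.8 -1.1]
side
scene
mug median diff 3.0 95% 7.0
glue median diff 3.0 95% 6.0
tray median diff 3.0 95% 6.0
```

View pics/q_side.png

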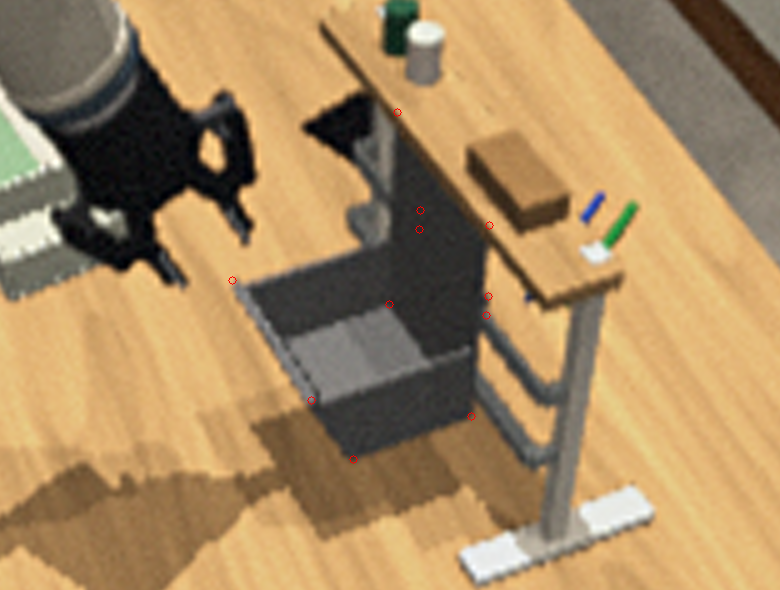

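View pics/q_scene.png

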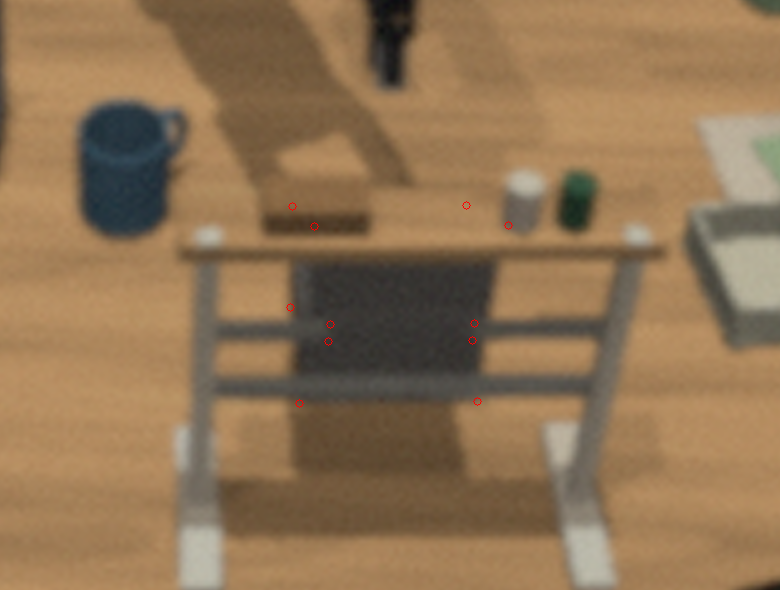

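The bin hangs flat. In both views it matches the pose expected for a fully hung bin, the lip covers the rail (scene crop (330–475, 325–340)), the gripper is clear and the bystanders haven't moved.

```bash
python3 -c "
from cell import *;print(sign_off())"
```

```text
the job is handed in; nothing more can be done
None
```

The largest grey bin now hangs on the rack's steel rail, with the lip fully home and the gripper well clear. I gripped its front wall, lifted it and tipped it about 46°. I then slid the back under the shelf, hooked the lip over the rail and swung it down level. The job was handed in at about 17 s of the 67 s allowed.

**Last checks after letting go:**
- **Back position:** the inner face was at x = -10.9 mm in the rack frame, against -11 expected. Tip and yaw were within about 0.3°.
- **Seating:** pressing down before release raised the upward force to 17 N with no further travel, so the lip was already home. That was about 25 N of contact force in all, the highest I read.
- **Bystanders:** the mug, bottle and tray showed no change between the first and last scene pictures.

**Weaker readings:** the side-rim height and slope estimate was noisy, at 150 to 152 mm (150 expected) and -1.5° to +0.9°, so I relied on the back-plane fit for levelness. During the swing there was one light contact of about 6 N between the back and the rail, which I relieved by moving 0.7 mm towards the robot.

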